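Tighten the strap clamp nut with a ring spanner in short swings

ROBOT

A 6-joint arm with a two-finger parallel gripper is mounted at the origin on a cart in front of the work surface, level with it; the furniture and walls round the work are solid. World frame = base frame: x ahead of the robot, y to its left, z up, the work surface at z = 0. Lengths are in mm, angles in rad, forces in N, time in s.
With the tool pointing down it reaches from about 325 to 750 mm from the base axis. Payload 7.6 kg.
Tool frame: the origin (TCP) lies midway between the tips of the shut fingers; the grasp point (between the pads) lies 19 mm behind it (grip_depth is the distance from the TCP to the grasp point, in mm); z points along the fingers, y is the direction in which the jaws open and shut (so a half turn about z gives the same grasp; the last joint's range is limited). The gripper opens to 85 mm and grips with 20 to 120 N. Pads are 22 mm wide; open, the fingers measure 114 mm over their backs; the gripper's body (76 mm by 85 mm) begins 54 mm behind the grasp point. The pads swing forward as they close: fully open they stand 13 mm farther back than shut.
Start: joints at [1.236, 0.052, 1.401, -0, 1.689, -0.07], TCP at [137.384, 506.726, 231.323] pointing down, gripper open.
Joint ranges: [-2.9, 2.9], [-0.91, 2.17], [0.12, 2.37], [-1.06, 4.2], [0.26, 2.73], [-2.93, 2.93]. Speed limits (rad/s): [2.57, 2.57, 3.01, 3.14, 3.14, 3.14].

INTERFACE

Orientations are given as a unit quaternion [x, y, z, w].
In Python, from rig import * gives the robot as it stands.
- The arm moves only by the tool play_rows, never from a script. Its arguments are lists of equal length, an entry for each row: "linear": the shift along the tool's x, y, z in units of 25 mm (1.0 is 25 mm), a list of three; "roll": the turn about the tool's z in units of 5 degrees (1.0 is 5 degrees); "fingers": the opening, from 0 (shut) to 1 (fully open). In form: {"linear": [[x, y, z], ...], "roll": [roll, ...], "fingers": [fingers, ...]}. A call has 1 to 20 rows; each row shifts and turns the commanded pose from where the row before left it, along the tool's axes as they then stand; what a row does not reach is not made up. A row lasts 1/12 s, in which the tool goes at most 41.7 mm and 7.16 degrees, less where a joint would pass 70% of its speed; a pose out of reach is approached as far as the arm can. A call is refused whole if a number of a shift passes 1 or a number of a turn 1, either way. A call with a gripper value outside its range is refused whole. The fingers move at their own pace and stop on an object; "squeeze" is the grip in N (left out, the last holds). Time passes only in rows, so rows that do not move let the fingers close. It gives the time, the measured TCP pose, the force and the opening at its end, in the units of the state.
- sense(): the state, without advancing time (a new reading comes with each control period).
- camera(name): name is "scene" or "top" or "wrist"; returns the picture (480x640x3 uint8, red, green, blue); there is no depth.
- get_calibration(name): a dict with "fx", "fy", "cx", "cy" (pixels), "T" (4x4, takes a point from camera to world coordinates); the wrist camera has in their place "hand_eye" (4x4, takes a point from camera to tool coordinates, whose origin is the TCP and whose axes are the flange's). Camera axes: x right, y down, z forward; pixel columns grow to the right and rows downward; lengths in mm; the calibration is good to about 2 mm. The wrist camera is an equidistant fisheye: a pixel r from the principal point sees the ray r / f radians off the axis. A picture is of the moment at which its call begins: read the wrist's pose just before it. get_calibration takes no time and is no camera call.
- finish_job(): hands the job in, once; it reports no verdict.
The state is a dict: "time_s": time; "joints": joint angles; "joint_velocities": joint speeds; "joint_efforts": joint torques, N m; "position": TCP position; "tcp_rot": TCP orientation; "contact_force": force on the tool from outside, world axes, zero at the start; "wrist_torque": the same for the moment, N m; "finger_gap": finger opening in mm.
Only numpy, scipy, OpenCV 4.12 (cv2) and the standard library are available. Lean on these libraries where they do the work, as an engineer would, in place of code of your own. Each camera call takes 0.05 s, during which the arm holds its last target.

TASK

Clamp the gear in the strap fixture: put the large ring of the double-ended ring spanner fully down over the hex nut and tighten the nut clockwise (seen from above) with short back-and-forth swings, lifting the ring off and re-seating it each time because the two upright pillars block a full turn. Stop when the nut is firmly tight, without overtightening it or ramming the pillars with the spanner, then lay the spanner back on the worktop in front of the fixture, clear of it, standing on its two rings. Leave the parts lying round about alone.

Things in the scene. Friction and masses are not known exactly. Their poses are not given: they have to be found in the camera images.
- fixture: Clamping fixture fixed to the worktop: dark steel plate 145 x 130 x 12 mm, x = -50 to +95, y = -65 to +65 mm. Origin on the worktop under the axis of the upright stud (18 mm thick, top at z = 72 mm), about which the nut turns; x axis from the stud to the clamped gear, away from the robot (within 6 degrees), z up. A tall frame post stands to its right, from y = -0.52 m on, at x = 0.42 to 0.49 m.
- pillars: Two upright steel pillars of the fixture, 12 mm thick, up to z = 86 mm, 55 mm from the stud axis at fixture x = -27, y = +48 and -48 mm. Same origin and axes as the fixture. The seated spanner's handle (69 to 81 mm above the worktop) swings between them, up to 47 degrees to either side of the fixture's -x direction before it touches one.
- nut_seat (a point): Steel hex nut on the stud: 36 mm across flats, 18 mm high, the top 7 mm tapering to 32 mm across flats as a lead-in, on a round washer 47 mm wide. This point is on the nut's axis at its underside = top of the washer, 43 mm above the worktop. x axis points at one of the six corners and turns with the nut; z up.
- spanner_grip (a point): Loose steel double-ended ring spanner, about 0.35 kg, standing on its two rings on the worktop. This point is the middle of its raised straight handle (bar 13 mm wide, 12 mm high, 104 mm long; also the centre of mass), 32 mm above the underside of the rings. x axis along the handle towards the LARGE ring, z up.
- spanner_ring (a point): Centre of the underside of the LARGE ring, 90 mm along the handle from its middle. Hex hole 38 mm across flats through the 16 mm high ring (outside 56 mm), two corners on the spanner's x axis: fits the nut when the x axes agree or differ by a multiple of 60 degrees (5 degrees of play). Fully seated it meets nut_seat. The other ring (30 mm hole) is too small.
- spanner: The same spanner; origin between the rings' undersides, under the middle of the handle; axes as spanner_grip.
- nut: The same nut, origin and axes. Clockwise from above (yaw falling) tightens. Slight drag until it bears (1.7 to 2 rad from the start, cannot be seen); then it stops dead up to 0.7 N m and gives way by 1 rad per 4 N m beyond. Firmly tight: 1.2 to 1.7 N m about the stud (force at mid-handle x 90 mm, PLUS any couple the grip puts in); 2.2 N m is overtightened. It stays put when the ring is lifted.
- core_plug_a: Loose round plug 58 mm wide, 20 mm high, lying by: leave it alone. Origin at its underside.
- bearing_a: Loose ball bearing 52 mm wide, 15 mm high, lying by: leave it alone. Origin at its underside.
- nut_a: Loose spare nut 24 mm across flats, 12 mm high, lying by on the worktop: leave it alone. Origin at its underside.
- washer (a joint): Round washer under the nut, pressed down on the strap as the nut tightens: travel in m, 0 = not pressed; tight is only 0.1 to 0.4 mm, much less than the reading is good for: feel the torque instead.

How it is judged:
By the outcome, as a careful person would: the job done as asked, in the order asked, and still so for the second after the job is handed in, with the robot touching nothing.
It also fails if it takes over 72 s, if anything falls off the work surface, if the arm or the gripper's body presses on something with over 40 N, if the wrist force passes 120 N, or if a joint passes its speed limit or range.

## Working session

There is one attempt and no reset: what is moved stays moved. The work goes in short steps, Python scripts to look and compute and a tool call to move; the robot and the scene stay as the last step left them, time stands still between calls to the robot, and variables do not carry over. Pictures are saved under pics/ and viewed, and the job is handed in when it is done.

Besides the shell and the picture viewer there is one more tool, called as name(argument=value, ...), one argument or row to a line, values as JSON. play_rows: Moves the arm, as the interface text tells. Its arguments: {"type":"object","properties":{"linear":{"type":"array","items":{"type":"array","items":{"type":"number"}}},"roll":{"type":"array","items":{"type":"number"}},"fingers":{"type":"array","items":{"type":"number"}},"squeeze":{"type":"number"}},"required":["linear","roll","fingers"]}

```bash
ls; mkdir -p pics
python3 - <<'E'
from rig import *
import cv2,json
print(sense())
for n in ["scene","top","wrist"]:
    c=camera(n); cv2.imwrite(f"pics/{n}0.png",c[:,:,::-1]); print(n,get_calibration(n))
E
```

```text
pics
{'time_s': 0.0, 'joints': array([ 1.23572451e+00,  5.28098749e-02,  1.40174674e+00, -9.39101147e-06,
        1.68857219e+00, -7.03120649e-02]), 'joint_velocities': array([ 0.00026427, -0.00050632, -0.00129734, -0.00128296,  0.00061672,
       -0.00117048]), 'joint_efforts': array([ 7.69830440e-04, -3.81663823e+01, -3.60192990e+01,  1.64757850e-06,
        6.02806351e-03, -4.02355099e-06]), 'position': array([137.26806666, 506.42574856, 230.47537893]), 'tcp_rot': array([ 1.31994073e-01,  9.91250208e-01, -7.53290988e-04, -1.50051079e-04]), 'contact_force': array([0.81976624, 0.95077894, 0.10784338]), 'wrist_torque': array([ 0.04729326,  0.02780148, -0.00089179]), 'finger_gap': 85.21405178196868}
scene {'fx': 583.5859032516331, 'fy': 583.5859032516331, 'cx': 312.58975575910074, 'cy': 242.47226640852412, 'T': array([[ 6.47774472e-01, -3.88728408e-01,  6.55193451e-01,
        -1.62580529e+02],
       [-7.61817260e-01, -3.25145395e-01,  5.60281121e-01,
        -8.75388697e+02],
       [-4.76405489e-03, -8.62073487e-01, -5.06760897e-01,
         5.83774191e+02],
       [ 0.00000000e+00
[... 279 characters left out ...]
01,  1.79225387e-02,  1.59387638e-02,
        -3.29017559e+02],
       [-1.85869218e-02, -1.58914035e-01, -9.87117448e-01,
         9.57428764e+02],
       [ 0.00000000e+00,  0.00000000e+00,  0.00000000e+00,
         1.00000000e+00]])}
wrist {'fx': 371.64829954431775, 'fy': 371.64829954431775, 'cx': 322.91477920469805, 'cy': 238.17260563374145, 'hand_eye': array([[ 1.30987131e-03, -9.56090068e-01, -2.93070070e-01,
         7.45284568e+01],
       [ 9.99999142e-01,  1.25428808e-03,  3.77581422e-04,
        -7.61140652e-02],
       [ 6.59244798e-06, -2.93070313e-01,  9.56090891e-01,
        -1.42455280e+02],
       [ 0.00000000e+00,  0.00000000e+00,  0.00000000e+00,
         1.00000000e+00]])}
```

View pics/scene0.png

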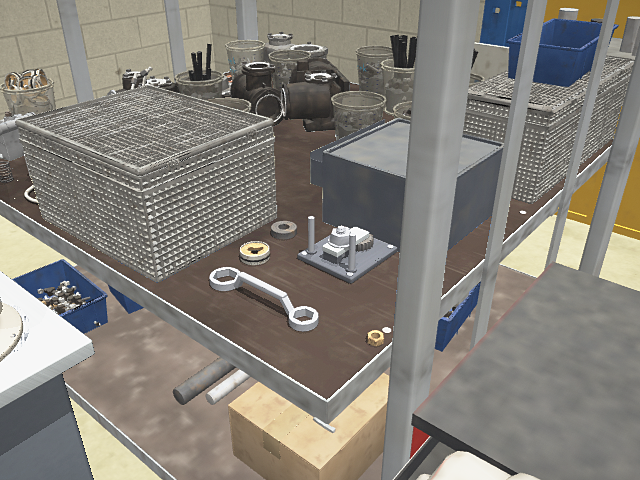

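View pics/top0.png

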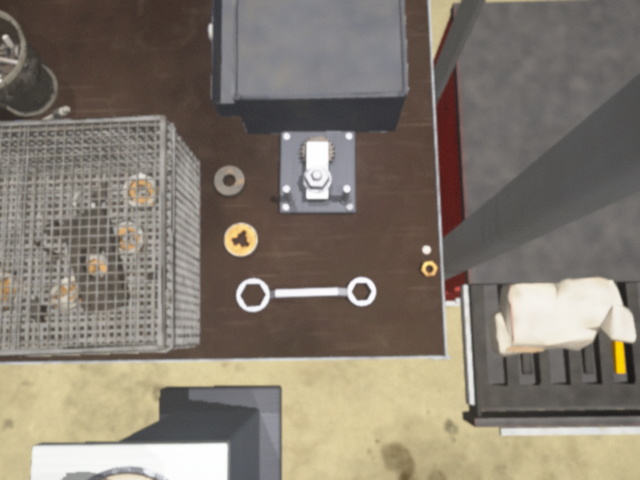

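View pics/wrist0.png

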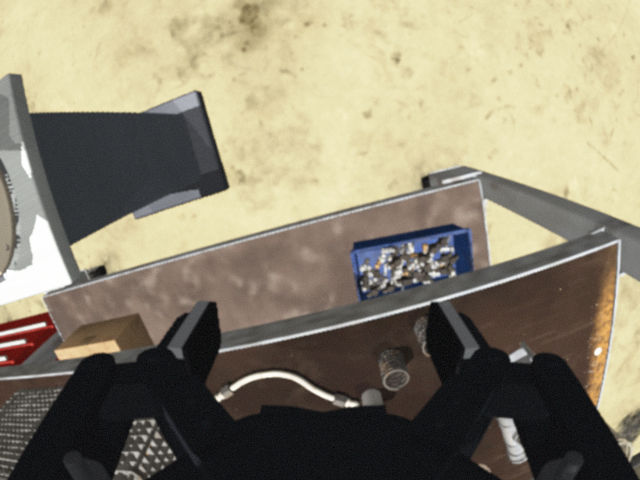

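```bash
cat > h.py <<'E'
from rig import *
import numpy as np, cv2
from scipy.spatial.transform import Rotation as R
def px2w(name,uv,z,pose=None):
    c=get_calibration(name); u=np.array(uv,float)
    if name=="wrist":
        d=np.array([(u[0]-c['cx'])/c['fx'],(u[1]-c['cy'])/c['fy']]); r=np.linalg.norm(d)
        v=np.array([*(d/r*np.sin(r)),np.cos(r)]) if r>0 else np.array([0,0,1.])
        T=np.eye(4);T[:3,:3]=R.from_quat(pose['tcp_rot']).as_matrix();T[:3,3]=pose['position'];T=T@c['hand_eye']
    else:
        v=np.array([(u[0]-c['cx'])/c['fx'],(u[1]-c['cy'])/c['fy'],1]);T=c['T']
    w=T[:3,:3]@v; o=T[:3,3]; return o+w*(z-o[2])/w[2]
def w2px(name,p,pose=None):
    c=get_calibration(name)
    if name=="wrist":
        T=np.eye(4);T[:3,:3]=R.from_quat(pose['tcp_rot']).as_matrix();T[:3,3]=pose['position'];T=T@c['hand_eye']
    else: T=c['T']
    q=T[:3,:3].T@(np.array(p,float)-T[:3,3])
    if name=="wrist":
        r=np.hypot(q[0],q[1]);a=np.arctan2(r,q[2]);k=a/max(r,1e-9)
        return np.array([c['cx']+c['fx']*q[0]*k,c['cy']+c['fy']*q[1]*k])
    return np.array([c['cx']+c['fx']*q[0]/q[2],c['cy']+c['fy']*q[1]/q[2]])
def st():
    s=sense(); rv=R.from_quat(s['tcp_rot']).as_matrix()
    print('t %.2f pos %s xdir %.2fdeg zax %s F %s M %s gap %.1f q %s'%(s['time_s'],s['position'].round(1),np.degrees(np.arctan2(rv[1,0],rv[0,0])),rv[:,2].round(3),s['contact_force'].round(1),s['wrist_torque'].round(2),s['finger_gap'],s['joints'].round(2)));return s
def crop(name,fn,x0,y0,w,h,k,img=None):
    i=camera(name) if img is None else img
    cv2.imwrite(fn,cv2.resize(i[y0:y0+h,x0:x0+w,::-1],None,fx=k,fy=k,interpolation=cv2.INTER_CUBIC)); return i
E
python3 - <<'E'
from h import *
i=cv2.imread('pics/top0.png')[:,:,::-1]
crop('top','pics/t_sp.png',220,260,180,60,4,i)
crop('top','pics/t_fx.png',260,110,120,120,5,i)
print(px2w('top',(253,295),16),px2w('top',(361,292),16),px2w('top',(317,178),72))
st()
E
```

```text
[ 386.9353728  -202.59674628   16.        ] [ 388.95134296 -381.19296876   16.        ] [ 568.9000673  -312.44093975   72.        ]
t 0.15 pos [137.3 506.5 230.7] xdir 164.83deg zax [-0.    -0.001 -1.   ] F [-0.  -0.6  1.2] M [ 0.04 -0.01  0.08] gap 85.4 q [ 1.24  0.05  1.4  -0.    1.69 -0.07]
```

View pics/t_sp.png

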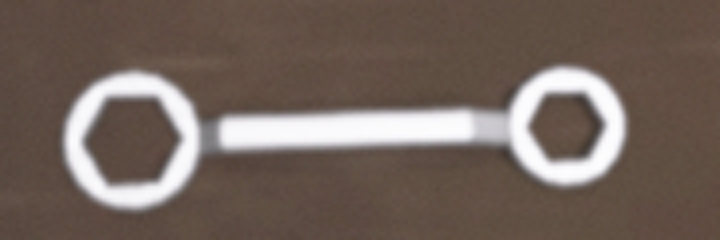

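View pics/t_fx.png

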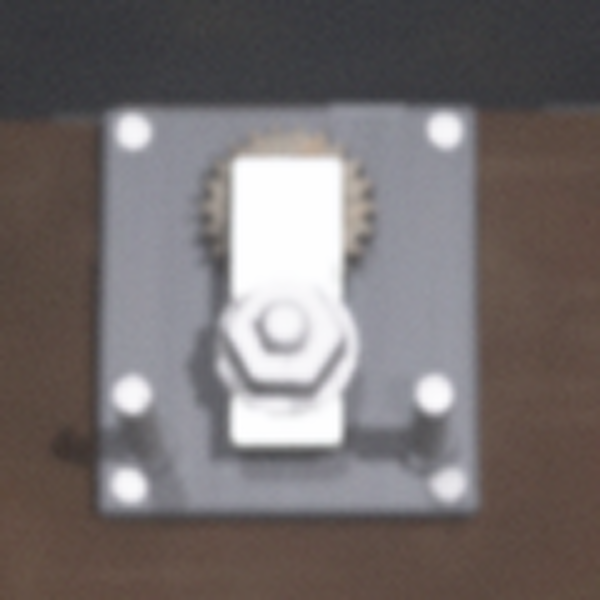

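Run:
```python
from h import *
b=px2w('scene',(158,280),0); print('basket corner base',b)
for z in (100,150,200,250): print(z,px2w('scene',(155,170),z))
for u in [(17,118),(272,122)]: print([px2w('scene',u,z).round(0) for z in (150,200)])
L=px2w('top',(253.25,295),16);S=px2w('top',(361.7,291.5),16);H=px2w('top',(306.25,292.5),38)
print('L',L,'S',S,'H',H,np.linalg.norm((L-S)[:2]),np.degrees(np.arctan2(*(L-S)[[1,0]])))
# hole centers at z 16
print('stud',px2w('top',(316.6,174.8),72))
p1=px2w('top',(286.4,189),86);p2=px2w('top',(346.8,188.8),86);print('pil',p1,p2,(p1+p2)/2)
d=(p1-p2);print('fix yaw',np.degrees(np.arctan2(d[1],d[0]))-90, np.linalg.norm(d))
for u in [(103,106),(474,104),(98,514),(480,514)]: print(px2w('top',(260+u[0]/5,110+u[1]/5),12).round(1))
print(px2w('top',(242,132),0),px2w('top',(215,110),150))
i=cv2.imread('pics/scene0.png')[:,:,::-1]
crop('scene','pics/s_fx.png',280,200,130,90,6,i)
```

```text
basket corner base [ 314.69520026 -104.03557629    0.        ]
100 [479.19751611 103.74498956 100.        ]
150 [412.86718512   2.54760203 150.        ]
200 [346.53685414 -98.6497855  200.        ]
250 [ 280.20652315 -199.84717303  250.        ]
[array([392., 499., 150.]), array([328., 341., 200.])]
[array([749.,  23., 150.]), array([644., -80., 200.])]
L [ 386.9285871  -203.01131152   16.        ] S [ 389.75598087 -382.3687649    16.        ] H [ 388.0776246  -291.68712658   38.        ] 179.37973753292644 90.90313677886331
stud [ 574.214852   -311.87503622   72.        ]
pil [ 548.12328015 -264.19860136   86.        ] [ 546.55154138 -359.34040491   86.        ] [ 547.33741076 -311.76950314   86.        ]
fix yaw -0.9464378845060395 95.15478519938682
[ 670.7 -249.2   12. ]
[ 668.6 -378.1   12. ]
[ 525.8 -246.9   12. ]
[ 523.3 -376.5   12. ]
[ 675.16548247 -180.02254421    0.        ] [ 655.47594664 -162.57920808  150.        ]
```

View pics/s_fx.png

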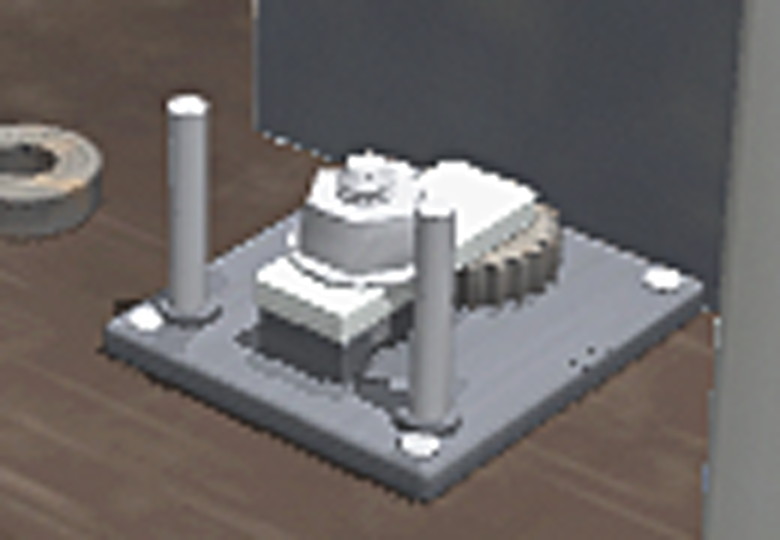

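play_rows(
  linear=[
    [0, 0, -0.3],
    [0, 0, -0.3],
    [0, 0, -0.3],
    [0, 0, -0.3],
    [0, 0, -0.3],
    [0, 0, -0.3],
    [0, 0, -0.3],
    [0, 0, -0.3],
    [0, 0, -0.3],
    [0, 0, -0.3],
    [0, 0, -0.3],
    [0, 0, -0.3],
    [0, 0, -0.3],
    [0, 0, -0.3],
    [0, 0, -0.3],
  ],
  roll=[1, 1, 1, 1, 1, 1, 1, 1, 1, 1, 1, 1, 1, 1, 0.8],
  fingers=[1, 1, 1, 1, 1, 1, 1, 1, 1, 1, 1, 1, 1, 1, 1],
)

```text
time_s: 1.4
position: [137.4, 506.6, 343.8]
tcp_rot: [0.704, 0.711, -0.0, 0.0]
contact_force: [0.6, 0.3, 0.2]
finger_gap: 85.4
```

play_rows(
  linear=[
    [-1, 1, 0],
    [-1, 1, 0],
    [-1, 1, 0],
    [-1, 1, 0],
    [-1, 1, 0],
    [-1, 1, 0],
    [-1, 1, 0],
    [-1, 1, 0],
    [-1, 1, 0],
    [-1, 1, 0],
    [-1, 0, 0],
    [-1, 0, 0],
    [-1, 0, 0],
    [-1, 0, 0],
    [-1, 0, 0],
    [-1, 0, 0],
    [-1, 0, 0],
    [-1, 0, 0],
    [-1, 0, 0],
    [-1, 0, 0],
  ],
  roll=[0, 0, 0, 0, 0, 0, 0, 0, 0, 0, 0, 0, 0, 0, 0, 0, 0, 0, 0, 0],
  fingers=[1, 1, 1, 1, 1, 1, 1, 1, 1, 1, 1, 1, 1, 1, 1, 1, 1, 1, 1, 1],
)

```text
time_s: 3.07
position: [394.3, 9.2, 343.6]
tcp_rot: [0.702, 0.712, -0.0, -0.0]
contact_force: [0.6, 1.2, -0.3]
finger_gap: 85.6
```

play_rows(
  linear=[
    [-1, 0, 0],
    [-1, 0, 0],
    [-1, 0, 0],
    [-1, 0, 0],
    [-1, 0, 0],
    [-1, 0, 0],
    [-1, 0, 0],
    [-1, 0, 0],
    [-1, 0, 0.5],
    [-1, 0, 1],
    [-1, 0, 1],
    [-1, 0, 1],
    [0, 0, 1],
    [0, 0, 1],
    [0, 0, 1],
    [0, 0, 0.5],
    [0, 0, 0],
    [0, 0, 0],
  ],
  roll=[0, 0, 0, 0, 0, 0, 0, 0, 0, 0, 0, 0, 0, 0, 0, 0, 0, 0],
  fingers=[1, 1, 1, 1, 1, 1, 1, 1, 1, 1, 1, 1, 1, 1, 1, 1, 1, 1],
)

```text
time_s: 4.57
position: [398.7, -289.4, 168.5]
tcp_rot: [0.702, 0.712, -0.0, -0.001]
contact_force: [0.2, -0.3, 0.2]
finger_gap: 85.4
```

Run:
```python
from h import *
s=st(); i=camera('wrist'); cv2.imwrite('pics/w1.png',i[:,:,::-1]); np.save('s1.npy',s,allow_pickle=True)
for p in [(387,-203,16),(389.8,-382.4,16),(388,-291.7,38)]: print(w2px('wrist',p,s))
```

```text
t 4.57 pos [ 398.7 -289.4  168.5] xdir 90.82deg zax [-0.001  0.001 -1.   ] F [ 0.2 -0.3  0.2] M [-0.05 -0.02  0.01] gap 85.4 q [-0.7  -0.01  1.59  0.    1.56 -0.72]
[309.51942157 112.77776162]
[311.36872895 319.54334764]
[308.6451245  229.61048783]
```

View pics/w1.png

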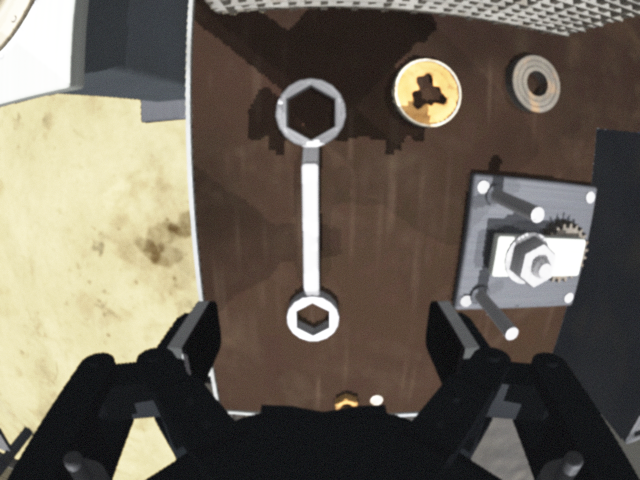

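play_rows(
  linear=[
    [-0.1, -0.38, 0.2],
    [0, 0, 1],
    [0, 0, 1],
    [0, 0, 1],
    [0, 0, 1],
    [0, 0, 1],
    [0, 0, 0.6],
    [0, 0, 0.4],
    [0, 0, 0],
  ],
  roll=[0, 0, 0, 0, 0, 0, 0, 0, 0],
  fingers=[1, 1, 1, 0.8, 0.6, 0.6, 0.6, 0.6, 0.6],
)

```text
time_s: 5.37
position: [388.5, -291.8, 12.5]
tcp_rot: [0.702, 0.712, -0.0, -0.001]
contact_force: [-0.5, 0.9, 0.8]
finger_gap: 51.2
```

Run:
```python
from h import *
s=st(); i=camera('wrist'); cv2.imwrite('pics/w2.png',i[:,:,::-1])
```

```text
t 5.37 pos [ 388.5 -291.8   12.5] xdir 90.82deg zax [-0.002  0.002 -1.   ] F [-0.5  0.9  0.8] M [0.01 0.04 0.05] gap 51.2 q [-0.72  0.15  1.76 -0.    1.24 -0.73]
```

View pics/w2.png

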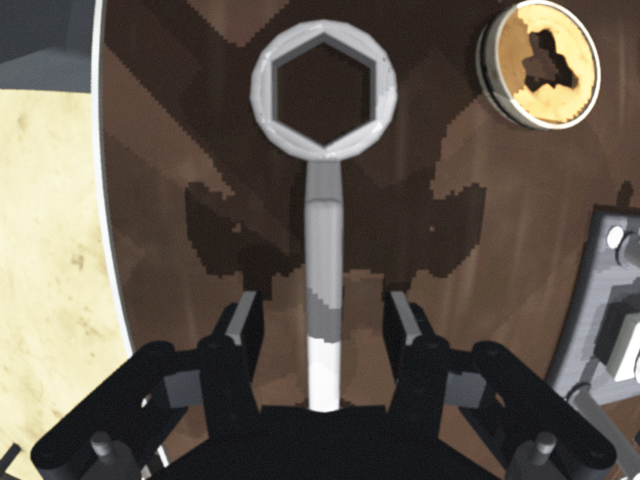

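Run:
```python
from h import *
s=sense()
print(px2w('wrist',(323.5,91),16,s),px2w('wrist',(324,301),38,s),px2w('wrist',(323,200),38,s), px2w('wrist',(324,410),38,s))
```

```text
[ 388.57722906 -203.70714468   16.        ] [ 389.93472106 -277.20915855   38.        ] [ 389.01048894 -240.92175773   38.        ] [ 390.83600425 -330.14560273   38.        ]
```

play_rows(
  linear=[
    [0, 0, 0],
    [0, 0, 0],
    [0, 0, 0],
    [0, 0, 0],
    [0, 0, 0],
    [0, 0, 0],
    [0, 0, 0],
  ],
  roll=[0, 0, 0, 0, 0, 0, 0],
  fingers=[0, 0, 0, 0, 0, 0, 0],
  squeeze=100,
)

```text
time_s: 6.0
position: [390.2, -292.9, 15.3]
tcp_rot: [0.702, 0.712, 0.0, 0.001]
contact_force: [-1.0, 0.3, 6.6]
finger_gap: 11.0
```

Run:
```python
from h import *
s=st()
```

```text
t 6.00 pos [ 390.2 -292.9   15.3] xdir 90.84deg zax [ 0.002 -0.002 -1.   ] F [-1.   0.3  6.6] M [0.13 0.26 0.07] gap 11.0 q [-0.72  0.14  1.76 -0.    1.24 -0.73]
```

play_rows(
  linear=[
    [0, 0, -0.2],
    [0, 0, -0.5],
    [0, 0, -1],
    [0, 0, -1],
    [0, 0, -1],
    [0, 0, -0.8],
    [0, 0, 0],
    [0, 0, 0],
    [0, 0, 0],
    [0, 0, 0],
    [0, 0, 0],
    [0, 0, 0],
    [0, 0, 0],
    [0, 0, 0],
    [0, 0, 0],
    [0, 0, 0],
    [0, 0, 0],
    [0, 0, 0],
    [0, 0, 0],
    [0, 0, 0],
  ],
  roll=[0, 0, 0.5, 0.8, 1, 1, 1, 1, 1, 1, 1, 1, 1, 1, 1, 1, 1, 1, 1, 1],
  fingers=[0, 0, 0, 0, 0, 0, 0, 0, 0, 0, 0, 0, 0, 0, 0, 0, 0, 0, 0, 0],
)

```text
time_s: 7.67
position: [389.1, -291.8, 125.8]
tcp_rot: [0.999, 0.036, -0.0, -0.001]
contact_force: [0.6, 0.4, -3.3]
finger_gap: 10.8
```

Run:
```python
from h import *
s=st(); i=camera('wrist'); cv2.imwrite('pics/w3.png',i[:,:,::-1])
```

```text
t 7.67 pos [ 389.1 -291.8  125.8] xdir 4.09deg zax [-0.001  0.001 -1.   ] F [ 0.6  0.4 -3.3] M [-0.01 -0.01 -0.02] gap 10.8 q [-0.72  0.    1.66  0.    1.48  0.78]
```

View pics/w3.png

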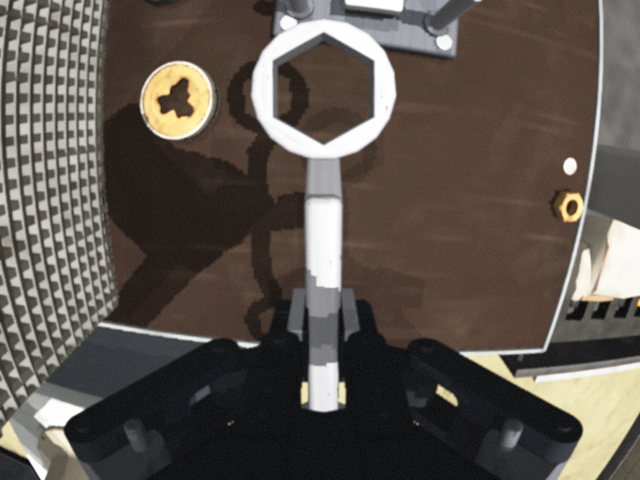

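play_rows(
  linear=[
    [0.5, 0.3, 0],
    [0.9, 0.5, 0],
    [1, 0.5, 0],
    [0.8, 0, 0],
    [0.3, 0, 0],
    [0, 0, 0],
    [0, 0, 0],
  ],
  roll=[0, 0, 0, 0, 0, 0, 0],
  fingers=[0, 0, 0, 0, 0, 0, 0],
)

```text
time_s: 8.3
position: [478.6, -317.6, 125.6]
tcp_rot: [0.999, 0.039, -0.001, -0.0]
contact_force: [-0.2, 0.9, -3.5]
finger_gap: 10.8
```

Run:
```python
from h import *
s=st(); i=camera('wrist'); cv2.imwrite('pics/w4.png',i[:,:,::-1])
crop('w','pics/w4c.png',220,0,210,170,3.8,i)
```

```text
t 8.30 pos [ 478.6 -317.6  125.6] xdir 4.42deg zax [-0.002  0.001 -1.   ] F [-0.2  0.9 -3.5] M [0.   0.03 0.04] gap 10.8 q [-0.65  0.25  1.4  -0.    1.5   0.84]
```

View pics/w4c.png

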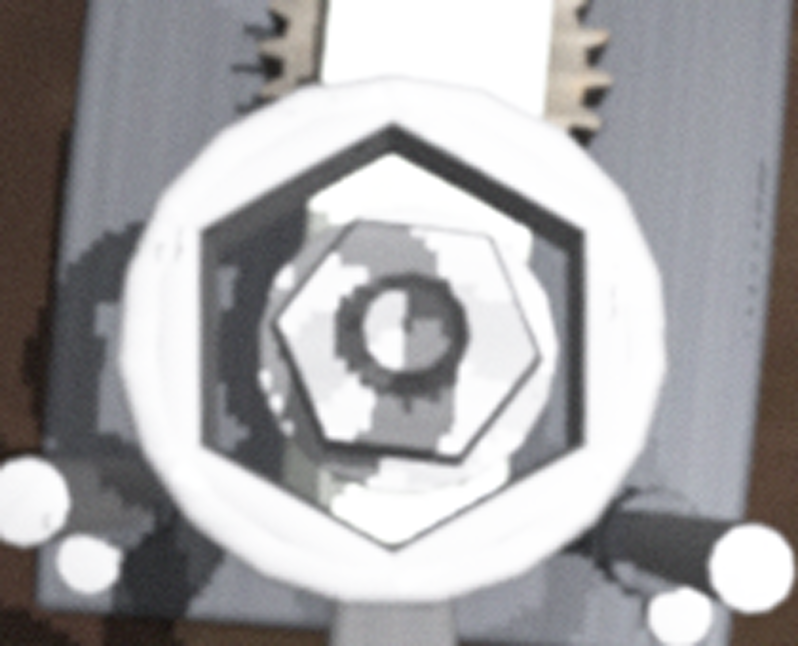

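View pics/w4.png

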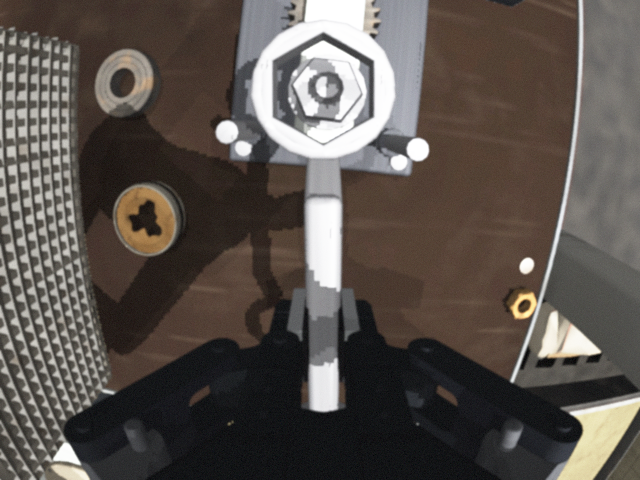

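```bash
cat > fit.py <<'E'
from h import *
def hexfit(P):
    P=np.array(P)[:,:2]; c=P.mean(0)
    d=P-c; a=np.arctan2(d[:,1],d[:,0]); th=np.angle(np.mean(np.exp(6j*a)))/6
    return c,np.degrees(th),np.linalg.norm(d,axis=1).mean()*np.sqrt(3)
E
python3 - <<'E'
from fit import *
s=sense(); f=lambda u:(220+(u[0]+.5)/3.8-.5,(u[1]+.5)/3.8-.5)
N=[(275,325),(358,220),(490,236),(540,355),(462,462),(325,445)]
Rg=[(390,123),(583,232),(583,445),(390,548),(200,440),(200,232)]
print('nut',hexfit([px2w('wrist',f(u),61,s) for u in N]))
c,th,af=hexfit([px2w('wrist',f(u),126.3,s) for u in Rg]);print('ring',c,th,af)
d=c-s['position'][:2]; print(d,np.hypot(*d),np.degrees(np.arctan2(d[1],d[0])))
print('stud',px2w('wrist',f((403,330)),72,s))
for u in [(30,500),(753,568)]: print('pil',px2w('wrist',f(u),86,s))
E
```

```text
nut (array([ 574.95090098, -312.74513541]), np.float64(27.381212223319988), np.float64(33.61701054250531))
ring [ 568.89103773 -310.86431514] 4.245576709101958 37.741511160274825
[90.60884127  6.87248496] 90.86909907048387 4.3374562368146
stud [ 575.05547117 -311.89237496   72.        ]
pil [ 549.02154629 -265.22748435   86.        ]
pil [ 547.37793546 -359.89638164   86.        ]
```

play_rows(
  linear=[
    [0.1, 0.3, 0],
    [0.2, 0.6, 0],
    [0.2, 0.6, 0],
    [0.02, 0, 0],
    [0, 0, 0],
    [0, 0, 0.2],
    [0, 0, 0.5],
    [0, 0, 0.5],
    [0, 0, 0.2],
    [0, 0, 0],
    [0, 0, 0],
  ],
  roll=[0, 0, -0.5, -0.8, -1, -1, -0.8, -0.52, 0, 0, 0],
  fingers=[0, 0, 0, 0, 0, 0, 0, 0, 0, 0, 0],
)

```text
time_s: 9.27
position: [494.7, -354.7, 91.5]
tcp_rot: [0.972, 0.236, -0.0, -0.0]
contact_force: [1.2, 0.0, -3.7]
finger_gap: 10.9
```

Run:
```python
from h import *
s=st(); i=camera('wrist'); cv2.imwrite('pics/w5.png',i[:,:,::-1])
crop('w','pics/w5c.png',220,0,210,170,3.8,i)
```

```text
t 9.27 pos [ 494.7 -354.7   91.5] xdir 27.33deg zax [-0.  0. -1.] F [ 1.2  0.  -3.7] M [-0.02  0.05  0.01] gap 10.9 q [-0.68  0.37  1.32  0.    1.45  0.41]
```

View pics/w5c.png

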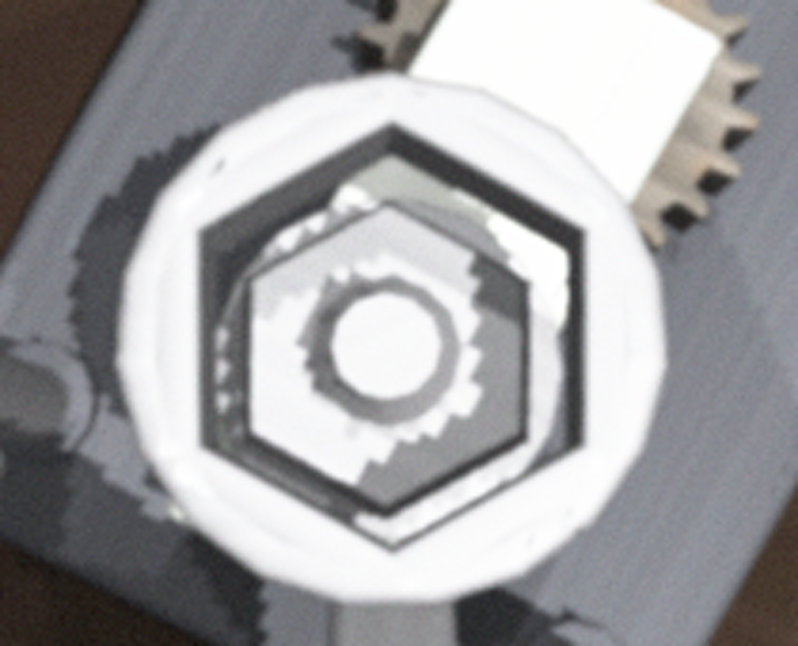

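Run:
```python
from fit import *
s=sense(); f=lambda u:(220+(u[0]+.5)/3.8-.5,(u[1]+.5)/3.8-.5)
N=[(389,203),(528,283),(525,440),(386,513),(249,435),(250,283)]
Rg=[(392,123),(583,232),(583,445),(392,548),(200,440),(200,232)]
n=hexfit([px2w('wrist',f(u),61,s) for u in N]);print('nut',n)
c,th,af=hexfit([px2w('wrist',f(u),s['position'][2]+.7,s) for u in Rg]);print('ring',c,th,af)
d=n[0]-c; a=np.radians(27.33); print('tool shift',d[0]*np.cos(a)+d[1]*np.sin(a), d[0]*np.sin(a)-d[1]*np.cos(a))
print('stud',px2w('wrist',f((385,343)),72,s))
```

```text
nut (array([ 575.81455868, -312.85546388]), np.float64(26.83480033199662), np.float64(33.43361906066161))
ring [ 575.76043039 -313.43013273] 27.227548865084675 37.72467587758386
tool shift 0.31192528382117024 -0.4856714667973951
stud [ 576.32505414 -312.27649321   72.        ]
```

play_rows(
  linear=[
    [0.01, -0.02, 0.4],
    [0, 0, 0.3],
    [0, 0, 0.2],
    [0, 0, 0.15],
    [0, 0, 0.1],
    [0, 0, 0.1],
    [0, 0, 0.08],
    [0, 0, 0],
  ],
  roll=[0, 0, 0, 0, 0, 0, 0, 0],
  fingers=[0, 0, 0, 0, 0, 0, 0, 0],
)

```text
time_s: 9.98
position: [495.0, -353.9, 58.0]
tcp_rot: [0.971, 0.237, 0.0, 0.0]
contact_force: [-0.2, 0.2, -3.5]
finger_gap: 10.8
```

Run:
```python
from h import *
s=st()
```

```text
t 9.98 pos [ 495.  -353.9   58. ] xdir 27.42deg zax [ 0.  0. -1.] F [-0.2  0.2 -3.5] M [ 0.12 -0.05  0.08] gap 10.8 q [-0.68  0.4   1.35  0.    1.39  0.41]
```

play_rows(
  linear=[
    [0, 0, 0.06],
    [0, 0, 0.04],
    [0, 0, 0],
  ],
  roll=[0, 0, 0],
  fingers=[0, 0, 0],
)

```text
time_s: 10.23
position: [495.1, -354.4, 56.6]
tcp_rot: [0.972, 0.237, 0.0, 0.001]
contact_force: [-3.7, 0.0, 4.2]
finger_gap: 10.8
```

Run:
```python
from h import *
s=st()
i=camera('wrist'); cv2.imwrite('pics/w6.png',i[:,:,::-1]);crop('w','pics/w6c.png',220,0,210,170,3.8,i)
i=camera('scene');crop('s','pics/s6c.png',250,180,160,110,5,i)
```

```text
t 10.23 pos [ 495.1 -354.4   56.6] xdir 27.42deg zax [ 0.001 -0.001 -1.   ] F [-3.7  0.   4.2] M [0.17 0.28 0.11] gap 10.8 q [-0.68  0.4   1.35 -0.    1.39  0.41]
```

View pics/w6c.png

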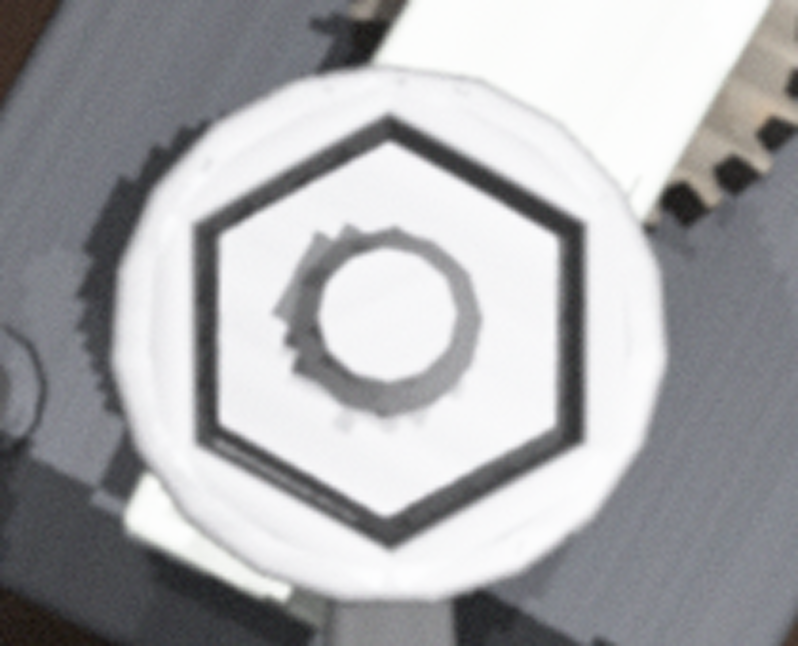

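View pics/s6c.png

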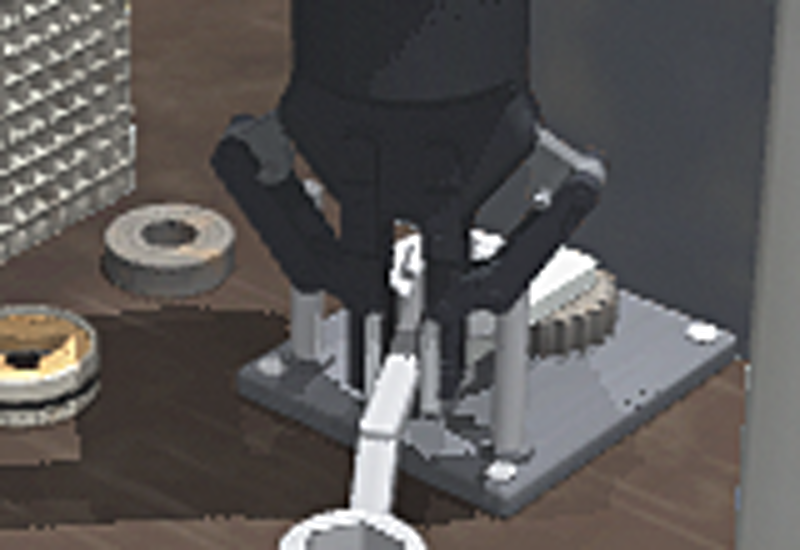

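play_rows(
  linear=[
    [0.0035, -0.158, -0.02],
    [0.014, -0.316, 0],
    [0.014, -0.316, 0],
    [0.014, -0.316, 0],
    [0.014, -0.316, 0],
    [0.014, -0.316, 0],
    [0.0035, -0.158, 0],
    [0, 0, 0],
  ],
  roll=[0.5, 1, 1, 1, 1, 1, 0.5, 0],
  fingers=[0, 0, 0, 0, 0, 0, 0, 0],
)

```text
time_s: 11.0
position: [484.7, -307.9, 56.7]
tcp_rot: [1.0, -0.024, -0.0, 0.001]
contact_force: [-5.3, -0.6, 3.2]
finger_gap: 10.9
```

```bash
cat >> h.py <<'E'
STUD=np.array([575.5,-312.6])
def tq(s,stud=STUD):
    r=(s['position'][:2]-stud)/1000; F=s['contact_force']
    x=R.from_quat(s['tcp_rot']).as_matrix()[:,0]
    print('r %.1f ang %.2f  T_onTool about stud: rxF %.2f Mz %.2f sum %.2f; F along tool x %.1f'%(np.hypot(*r)*1000,np.degrees(np.arctan2(-r[1],-r[0])),r[0]*F[1]-r[1]*F[0],s['wrist_torque'][2],r[0]*F[1]-r[1]*F[0]+s['wrist_torque'][2],F@x))
E
python3 - <<'E'
from h import *
s=st();tq(s)
i=camera('wrist'); crop('w','pics/w7c.png',220,0,210,170,3.8,i)
E
```

```text
t 11.00 pos [ 484.7 -307.9   56.7] xdir -2.70deg zax [-0.    -0.001 -1.   ] F [-5.3 -0.6  3.2] M [-0.03  0.62 -0.02] gap 10.9 q [-0.63  0.31  1.46 -0.    1.37  0.99]
r 90.9 ang -2.97  T_onTool about stud: rxF 0.08 Mz -0.02 sum 0.05; F along tool x -5.3
```

View pics/w7c.png

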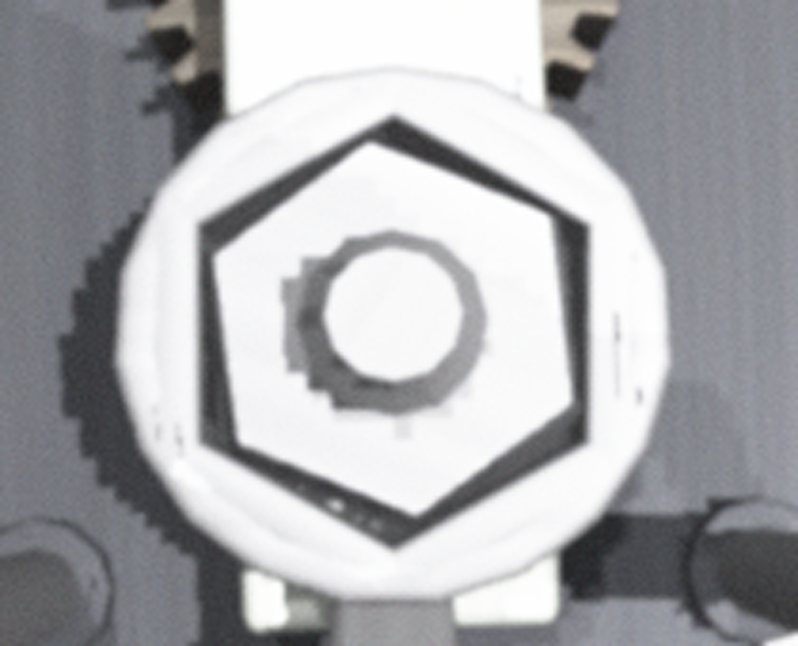

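play_rows(
  linear=[
    [-0.03, -0.158, 0],
    [0.014, -0.316, 0],
    [0.014, -0.316, 0],
    [0.014, -0.316, 0],
    [0.014, -0.316, 0],
    [0.014, -0.316, 0],
    [0.014, -0.316, 0],
    [0.0035, -0.158, 0],
    [0.003, -0.14, 0],
    [0, 0, 0],
  ],
  roll=[0.5, 1, 1, 1, 1, 1, 1, 0.5, 0.45, 0],
  fingers=[0, 0, 0, 0, 0, 0, 0, 0, 0, 0],
)

```text
time_s: 11.88
position: [505.7, -253.8, 56.6]
tcp_rot: [0.94, -0.341, 0.001, 0.0]
contact_force: [-1.2, 0.2, 1.9]
finger_gap: 11.1
```

Run:
```python
from h import *
s=st();tq(s)
i=camera('wrist'); cv2.imwrite('pics/w8.png',i[:,:,::-1])
```

```text
t 11.88 pos [ 505.7 -253.8   56.6] xdir -39.86deg zax [ 0.001 -0.001 -1.   ] F [-1.2  0.2  1.9] M [-0.11  0.13 -0.11] gap 11.1 q [-0.53  0.29  1.49 -0.    1.36  1.74]
r 91.3 ang -40.07  T_onTool about stud: rxF 0.06 Mz -0.11 sum -0.05; F along tool x -1.1
```

View pics/w8.png

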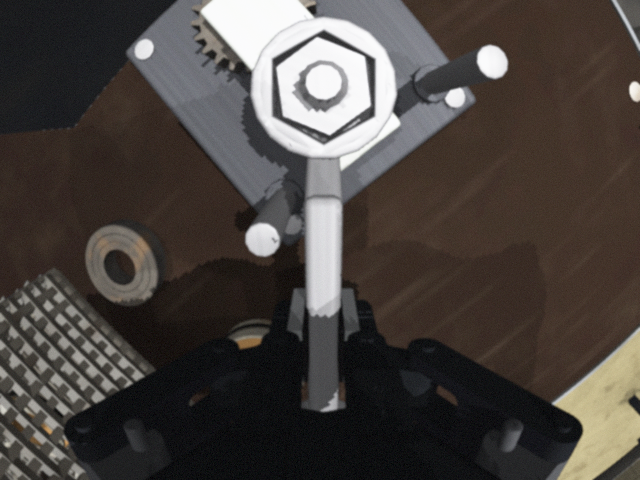

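play_rows(
  linear=[
    [-0.003, 0.14, -0.1],
    [0, 0, -0.3],
    [0, 0, -0.5],
    [0, 0, -0.3],
    [0, 0, 0],
  ],
  roll=[-0.45, 0, 0, 0, 0],
  fingers=[0, 0, 0, 0, 0],
)

```text
time_s: 12.35
position: [503.2, -257.0, 87.4]
tcp_rot: [0.947, -0.322, 0.001, 0.0]
contact_force: [0.6, -0.7, -3.1]
finger_gap: 10.9
```

Run:
```python
from h import *
s=st();tq(s)
i=camera('wrist'); crop('w','pics/w9c.png',220,0,210,170,3.8,i)
```

```text
t 12.35 pos [ 503.2 -257.    87.4] xdir -37.54deg zax [ 0.002 -0.001 -1.   ] F [ 0.6 -0.7 -3.1] M [-0.01  0.01 -0.02] gap 10.9 q [-0.54  0.25  1.47  0.    1.42  1.69]
r 91.2 ang -37.56  T_onTool about stud: rxF 0.02 Mz -0.02 sum -0.00; F along tool x 0.9
```

View pics/w9c.png

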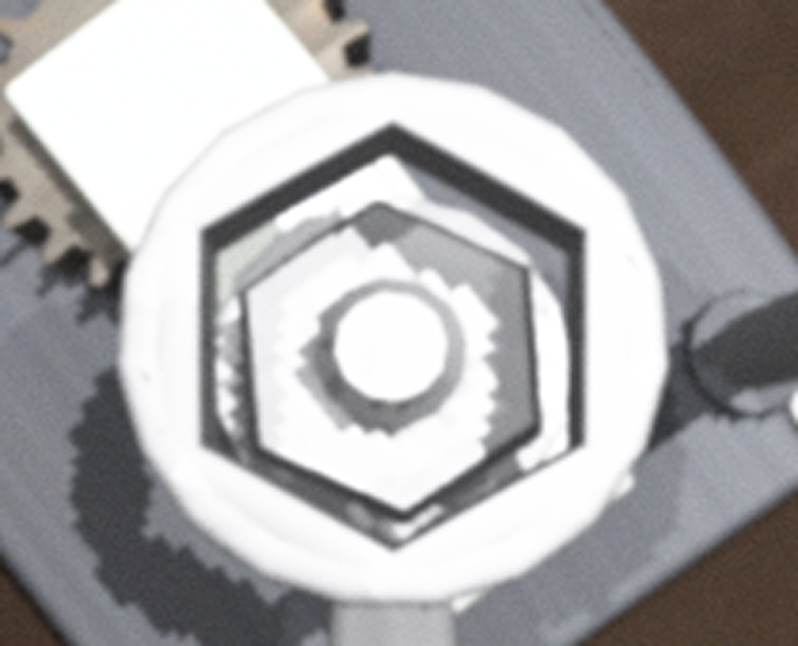

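Run:
```python
from fit import *
s=sense(); f=lambda u:(220+(u[0]+.5)/3.8-.5,(u[1]+.5)/3.8-.5)
N=[(376,203),(528,268),(540,437),(405,515),(258,447),(243,292)]
Rg=[(393,123),(584,232),(583,445),(393,548),(200,440),(200,232)]
n=hexfit([px2w('wrist',f(u),61,s) for u in N]);print('nut',n)
c,th,af=hexfit([px2w('wrist',f(u),s['position'][2]+.7,s) for u in Rg]);print('ring',c,th,af)
```

```text
nut (array([ 574.82146253, -311.83168578]), np.float64(26.80152686419142), np.float64(33.137307063554765))
ring [ 575.0195971  -312.05343078] 22.31454770748144 37.75563501227725
```

play_rows(
  linear=[
    [0.0035, 0.158, 0],
    [0.014, 0.316, 0],
    [0.014, 0.316, 0],
    [0.014, 0.316, 0],
    [0.014, 0.316, 0],
    [0.014, 0.316, 0],
    [0.014, 0.316, 0],
    [0.014, 0.316, 0],
    [0.014, 0.316, 0],
    [0.014, 0.316, 0],
    [0.014, 0.316, 0],
    [0.014, 0.316, 0],
    [0.014, 0.316, 0],
    [0.003, 0.117, 0],
    [0, 0, 0],
    [0, 0, 0],
  ],
  roll=[-0.5, -1, -1, -1, -1, -1, -1, -1, -1, -1, -1, -1, -1, -0.37, 0, 0],
  fingers=[0, 0, 0, 0, 0, 0, 0, 0, 0, 0, 0, 0, 0, 0, 0, 0],
)

```text
time_s: 13.73
position: [493.2, -352.4, 84.9]
tcp_rot: [0.973, 0.231, -0.001, -0.001]
contact_force: [-0.0, -0.8, -3.8]
finger_gap: 10.9
```

Run:
```python
from h import *
s=st();tq(s)
i=camera('wrist'); crop('w','pics/w10c.png',220,0,210,170,3.8,i)
```

```text
t 13.73 pos [ 493.2 -352.4   84.9] xdir 26.71deg zax [-0.001  0.001 -1.   ] F [-0.  -0.8 -3.8] M [-0.02  0.09 -0.03] gap 10.9 q [-0.68  0.37  1.33  0.    1.44  0.42]
r 91.4 ang 25.81  T_onTool about stud: rxF 0.07 Mz -0.03 sum 0.03; F along tool x -0.4
```

View pics/w10c.png

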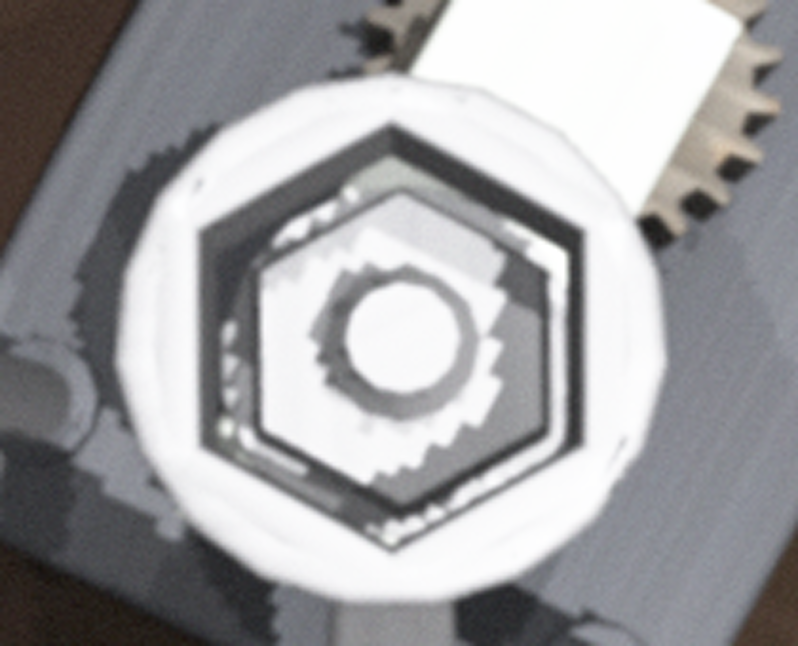

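Run:
```python
from fit import *
s=sense(); f=lambda u:(220+(u[0]+.5)/3.8-.5,(u[1]+.5)/3.8-.5)
N=[(400,190),(548,268),(548,435),(402,508),(258,432),(258,268)]
Rg=[(392,123),(583,232),(583,445),(392,548),(200,440),(200,232)]
n=hexfit([px2w('wrist',f(u),61,s) for u in N]);print('nut',n)
c,th,af=hexfit([px2w('wrist',f(u),s['position'][2]+2.2,s) for u in Rg]);print('ring',c,th,af)
d=n[0]-c; a=np.radians(26.7); print('tool shift',d[0]*np.cos(a)+d[1]*np.sin(a), d[0]*np.sin(a)-d[1]*np.cos(a))
```

```text
nut (array([ 575.67918289, -312.40267781]), np.float64(26.814351001305777), np.float64(33.477195925148436))
ring [ 574.30644055 -311.80202732] 26.587074490378498 37.299134027094944
tool shift 0.9564850584379199 1.1534031761687382
```

play_rows(
  linear=[
    [0.04, 0.045, 0.2],
    [0, 0, 0.3],
    [0, 0, 0.2],
    [0, 0, 0.15],
    [0, 0, 0.1],
    [0, 0, 0.1],
    [0, 0, 0.09],
    [0, 0, 0],
  ],
  roll=[0, 0, 0, 0, 0, 0, 0, 0],
  fingers=[0, 0, 0, 0, 0, 0, 0, 0],
)

```text
time_s: 14.45
position: [495.2, -353.5, 57.7]
tcp_rot: [0.973, 0.231, 0.0, 0.0]
contact_force: [-0.4, 1.3, -0.8]
finger_gap: 10.9
```

Run:
```python
from h import *
s=st();tq(s)
i=camera('wrist'); crop('w','pics/w11c.png',220,0,210,170,3.8,i)
```

```text
t 14.45 pos [ 495.2 -353.5   57.7] xdir 26.77deg zax [ 0. -0. -1.] F [-0.4  1.3 -0.8] M [0.18 0.03 0.  ] gap 10.9 q [-0.68  0.4   1.35  0.    1.39  0.42]
r 90.1 ang 26.99  T_onTool about stud: rxF -0.12 Mz 0.00 sum -0.12; F along tool x 0.2
```

View pics/w11c.png

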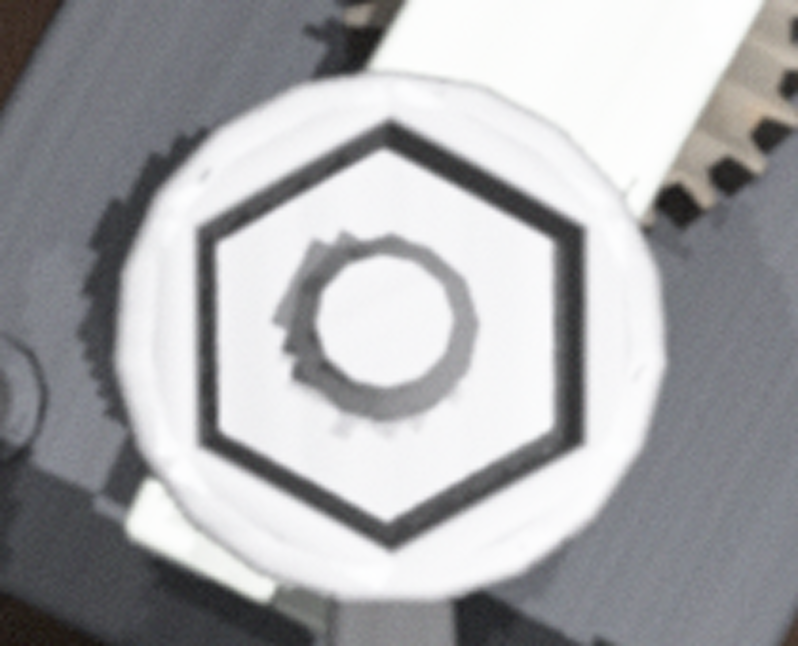

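play_rows(
  linear=[
    [0.0035, -0.158, 0.03],
    [0.014, -0.316, 0],
    [0.014, -0.316, 0],
    [0.014, -0.316, 0],
    [0.014, -0.316, 0],
    [0.014, -0.316, 0],
    [0.014, -0.316, 0],
    [0.0035, -0.158, 0],
    [0.003, -0.13, 0],
    [0, 0, 0],
  ],
  roll=[0.5, 1, 1, 1, 1, 1, 1, 0.5, 0.4, 0],
  fingers=[0, 0, 0, 0, 0, 0, 0, 0, 0, 0],
)

```text
time_s: 15.33
position: [486.3, -296.2, 57.6]
tcp_rot: [0.996, -0.09, -0.001, 0.0]
contact_force: [-7.0, 1.5, 1.6]
finger_gap: 10.7
```

Run:
```python
from h import *
s=st();tq(s)
```

```text
t 15.33 pos [ 486.3 -296.2   57.6] xdir -10.31deg zax [-0.001 -0.    -1.   ] F [-7.   1.5  1.6] M [0.14 0.75 0.09] gap 10.7 q [-0.61  0.3   1.48 -0.    1.37  1.14]
r 90.7 ang -10.42  T_onTool about stud: rxF -0.02 Mz 0.09 sum 0.08; F along tool x -7.1
```

play_rows(
  linear=[
    [-0.03, -0.063, 0],
    [-0.03, -0.063, 0],
    [0, -0.063, 0],
    [0, -0.063, 0],
    [0, -0.063, 0],
    [0, 0, 0],
  ],
  roll=[0.2, 0.2, 0.2, 0.2, 0.2, 0],
  fingers=[0, 0, 0, 0, 0, 0],
)

```text
time_s: 15.83
position: [487.7, -288.4, 57.2]
tcp_rot: [0.991, -0.133, 0.001, 0.0]
contact_force: [3.3, -1.9, -1.5]
finger_gap: 11.2
```

Run:
```python
from h import *
s=st();tq(s)
```

```text
t 15.83 pos [ 487.7 -288.4   57.2] xdir -15.28deg zax [ 0.002 -0.001 -1.   ] F [ 3.3 -1.9 -1.5] M [-0.34 -0.62  0.07] gap 11.2 q [-0.6   0.29  1.49  0.    1.36  1.24]
r 91.1 ang -15.41  T_onTool about stud: rxF 0.09 Mz 0.07 sum 0.16; F along tool x 3.7
```

play_rows(
  linear=[
    [0.01, -0.063, 0.01],
    [0.01, -0.063, 0],
    [0, -0.063, 0],
    [0, -0.063, 0],
    [0, -0.063, 0],
    [0, 0, 0],
  ],
  roll=[0.2, 0.2, 0.2, 0.2, 0.2, 0],
  fingers=[0, 0, 0, 0, 0, 0],
)

```text
time_s: 16.33
position: [490.0, -280.8, 56.8]
tcp_rot: [0.984, -0.176, 0.0, 0.0]
contact_force: [-0.8, -1.2, 3.1]
finger_gap: 10.9
```

Run:
```python
from h import *
s=st();tq(s)
```

```text
t 16.33 pos [ 490.  -280.8   56.8] xdir -20.29deg zax [ 0. -0. -1.] F [-0.8 -1.2  3.1] M [-0.31 -0.26  0.04] gap 10.9 q [-0.59  0.29  1.49 -0.    1.36  1.34]
r 91.2 ang -20.38  T_onTool about stud: rxF 0.13 Mz 0.04 sum 0.17; F along tool x -0.4
```

play_rows(
  linear=[
    [0, -0.063, 0],
    [0, -0.063, 0],
    [0, -0.063, 0],
    [0, -0.063, 0],
    [0, 0, 0],
  ],
  roll=[0.2, 0.2, 0.2, 0.2, 0],
  fingers=[0, 0, 0, 0, 0],
)

```text
time_s: 16.75
position: [492.3, -275.0, 56.6]
tcp_rot: [0.978, -0.21, 0.0, -0.0]
contact_force: [-1.0, -1.3, 3.0]
finger_gap: 10.7
```

Run:
```python
from h import *
s=st();tq(s)
```

```text
t 16.75 pos [ 492.3 -275.    56.6] xdir -24.30deg zax [ 0. -0. -1.] F [-1.  -1.3  3. ] M [-0.3  -0.16  0.03] gap 10.7 q [-0.57  0.29  1.5   0.    1.36  1.42]
r 91.3 ang -24.35  T_onTool about stud: rxF 0.15 Mz 0.03 sum 0.18; F along tool x -0.4
```

Still only drag. Continue.

play_rows(
  linear=[
    [0, -0.063, 0],
    [0, -0.063, 0],
    [0, -0.063, 0],
    [0, 0, 0],
  ],
  roll=[0.2, 0.2, 0.2, 0],
  fingers=[0, 0, 0, 0],
)

```text
time_s: 17.08
position: [494.4, -270.6, 56.6]
tcp_rot: [0.972, -0.236, 0.0, -0.0]
contact_force: [-0.6, -0.9, 2.8]
finger_gap: 11.0
```

Run:
```python
from h import *
s=st();tq(s)
```

```text
t 17.08 pos [ 494.4 -270.6   56.6] xdir -27.29deg zax [ 0.  0. -1.] F [-0.6 -0.9  2.8] M [-0.41 -0.31  0.01] gap 11.0 q [-0.57  0.29  1.5   0.    1.36  1.48]
r 91.3 ang -27.36  T_onTool about stud: rxF 0.10 Mz 0.01 sum 0.11; F along tool x -0.2
```

play_rows(
  linear=[
    [0, -0.063, 0],
    [0, -0.063, 0],
    [0, -0.063, 0],
    [0, 0, 0],
  ],
  roll=[0.2, 0.2, 0.2, 0],
  fingers=[0, 0, 0, 0],
)

```text
time_s: 17.42
position: [496.4, -266.9, 56.5]
tcp_rot: [0.965, -0.261, -0.0, 0.0]
contact_force: [-1.2, -3.2, 4.0]
finger_gap: 11.1
```

Run:
```python
from h import *
s=st();tq(s)
```

```text
t 17.42 pos [ 496.4 -266.9   56.5] xdir -30.29deg zax [-0.    -0.001 -1.   ] F [-1.2 -3.2  4. ] M [-0.88 -0.03  0.28] gap 11.1 q [-0.56  0.29  1.5  -0.    1.36  1.54]
r 91.4 ang -30.04  T_onTool about stud: rxF 0.31 Mz 0.28 sum 0.58; F along tool x 0.6
```

play_rows(
  linear=[
    [0, -0.063, 0],
    [0, -0.063, 0],
    [0, -0.063, 0],
    [0, 0, 0],
  ],
  roll=[0.2, 0.2, 0.2, 0],
  fingers=[0, 0, 0, 0],
)

```text
time_s: 17.75
position: [498.8, -262.8, 56.5]
tcp_rot: [0.958, -0.287, -0.0, 0.0]
contact_force: [-1.6, -5.4, 3.3]
finger_gap: 10.8
```

Run:
```python
from h import *
s=st();tq(s)
```

```text
t 17.75 pos [ 498.8 -262.8   56.5] xdir -33.32deg zax [-0.    -0.001 -1.   ] F [-1.6 -5.4  3.3] M [-1.1   0.02  0.37] gap 10.8 q [-0.55  0.29  1.5  -0.    1.36  1.6 ]
r 91.4 ang -33.00  T_onTool about stud: rxF 0.50 Mz 0.37 sum 0.87; F along tool x 1.6
```

play_rows(
  linear=[
    [0, -0.063, 0],
    [0, -0.063, 0],
    [0, -0.063, 0],
    [0, 0, 0],
  ],
  roll=[0.2, 0.2, 0.2, 0],
  fingers=[0, 0, 0, 0],
)

```text
time_s: 18.08
position: [501.4, -259.0, 56.4]
tcp_rot: [0.95, -0.312, -0.0, 0.001]
contact_force: [-1.2, -5.5, 2.9]
finger_gap: 10.6
```

Run:
```python
from h import *
s=st();tq(s)
i=camera('wrist'); cv2.imwrite('pics/w12.png',i[:,:,::-1])
```

```text
t 18.08 pos [ 501.4 -259.    56.4] xdir -36.31deg zax [-0.001 -0.001 -1.   ] F [-1.2 -5.5  2.9] M [-1.22  0.03  0.43] gap 10.6 q [-0.54  0.29  1.49 -0.    1.36  1.66]
r 91.4 ang -35.87  T_onTool about stud: rxF 0.47 Mz 0.43 sum 0.90; F along tool x 2.3
```

View pics/w12.png

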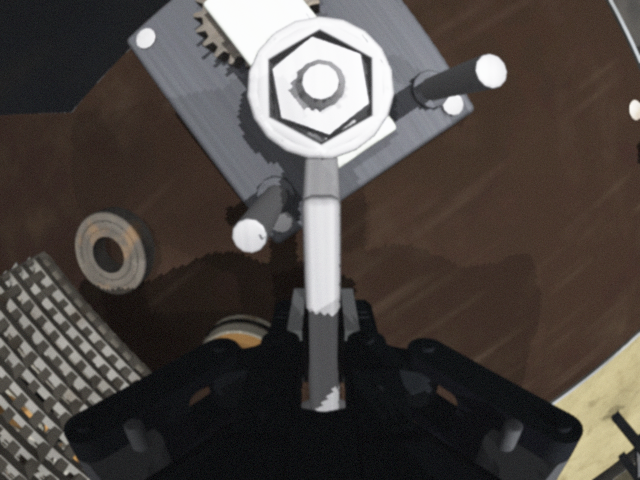

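play_rows(
  linear=[
    [0, -0.063, 0],
    [0, -0.063, 0],
    [0, -0.063, 0],
    [0, 0, 0],
  ],
  roll=[0.2, 0.2, 0.2, 0],
  fingers=[0, 0, 0, 0],
)

```text
time_s: 18.47
position: [504.1, -255.4, 56.4]
tcp_rot: [0.942, -0.336, -0.0, 0.001]
contact_force: [-3.7, -6.3, 3.7]
finger_gap: 10.9
```

Run:
```python
from h import *
s=st();tq(s)
```

```text
t 18.47 pos [ 504.1 -255.4   56.4] xdir -39.31deg zax [-0.001 -0.001 -1.   ] F [-3.7 -6.3  3.7] M [-1.31  0.19  0.54] gap 10.9 q [-0.53  0.29  1.49 -0.    1.36  1.72]
r 91.4 ang -38.69  T_onTool about stud: rxF 0.66 Mz 0.54 sum 1.20; F along tool x 1.2
```

play_rows(
  linear=[
    [0, -0.063, 0],
    [0, -0.063, 0],
    [0, 0, 0],
    [0, 0, 0],
  ],
  roll=[0.2, 0.2, 0, 0],
  fingers=[0, 0, 0, 0],
)

```text
time_s: 18.8
position: [506.0, -253.1, 56.4]
tcp_rot: [0.936, -0.352, -0.0, 0.001]
contact_force: [-3.8, -6.2, 2.3]
finger_gap: 11.2
```

Run:
```python
from h import *
s=st();tq(s)
i=camera('wrist'); cv2.imwrite('pics/w13.png',i[:,:,::-1])
for k in range(3): tq(sense()); camera('top')
```

```text
t 18.80 pos [ 506.  -253.1   56.4] xdir -41.26deg zax [-0.001 -0.001 -1.   ] F [-3.8 -6.2  2.3] M [-1.33  0.23  0.64] gap 11.2 q [-0.53  0.29  1.49 -0.    1.36  1.76]
r 91.5 ang -40.55  T_onTool about stud: rxF 0.66 Mz 0.64 sum 1.30; F along tool x 1.3
r 91.5 ang -40.54  T_onTool about stud: rxF 0.61 Mz 0.58 sum 1.19; F along tool x 1.7
r 91.5 ang -40.56  T_onTool about stud: rxF 0.66 Mz 0.64 sum 1.30; F along tool x 1.5
r 91.5 ang -40.55  T_onTool about stud: rxF 0.67 Mz 0.63 sum 1.30; F along tool x 1.7
```

View pics/w13.png

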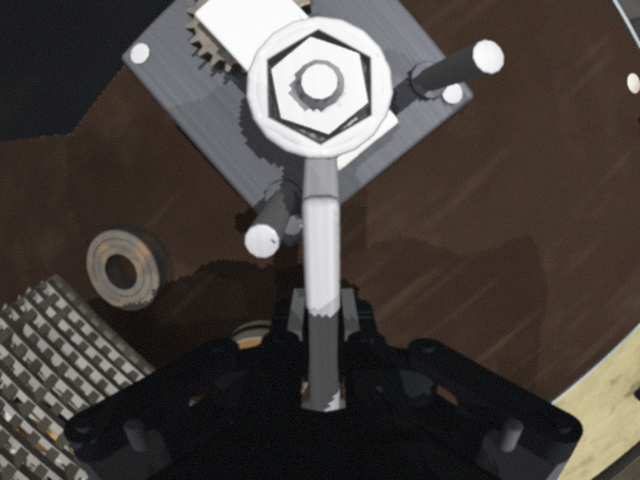

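play_rows(
  linear=[
    [0, -0.063, 0],
    [0, -0.03, 0],
    [0, 0, 0],
    [0, 0, 0],
    [0, 0, 0],
  ],
  roll=[0.2, 0.1, 0, 0, 0],
  fingers=[0, 0, 0, 0, 0],
)

```text
time_s: 19.42
position: [507.4, -251.5, 56.3]
tcp_rot: [0.931, -0.364, -0.0, 0.001]
contact_force: [-3.3, -7.1, 2.5]
finger_gap: 11.0
```

Run:
```python
from h import *
st()
for k in range(4): tq(sense()); camera('top')
```

```text
t 19.42 pos [ 507.4 -251.5   56.3] xdir -42.75deg zax [-0.001 -0.001 -1.   ] F [-3.3 -7.1  2.5] M [-1.49  0.28  0.68] gap 11.0 q [-0.52  0.29  1.49 -0.    1.36  1.79]
r 91.5 ang -41.92  T_onTool about stud: rxF 0.69 Mz 0.68 sum 1.37; F along tool x 2.4
r 91.5 ang -41.91  T_onTool about stud: rxF 0.58 Mz 0.72 sum 1.31; F along tool x 2.9
r 91.5 ang -41.90  T_onTool about stud: rxF 0.69 Mz 0.71 sum 1.40; F along tool x 1.4
r 91.5 ang -41.92  T_onTool about stud: rxF 0.66 Mz 0.67 sum 1.33; F along tool x 1.9
```

play_rows(
  linear=[
    [0.003, 0.1, 0],
    [0.003, 0.15, 0],
    [0, 0, -0.1],
    [0, 0, -0.3],
    [0, 0, -0.5],
    [0, 0, -0.6],
    [0, 0, -0.6],
    [0, 0, -0.5],
    [0, 0, -0.2],
    [0, 0, 0],
  ],
  roll=[-0.3, -0.5, 0, 0, 0, 0, 0, 0, 0, 0],
  fingers=[0, 0, 0, 0, 0, 0, 0, 0, 0, 0],
)

```text
time_s: 20.45
position: [504.2, -255.2, 127.1]
tcp_rot: [0.943, -0.332, 0.0, -0.0]
contact_force: [-0.1, -0.8, -3.3]
finger_gap: 10.6
```

Run:
```python
from h import *
s=st(); i=camera('wrist'); crop('w','pics/w14c.png',220,0,210,170,3.8,i)
```

```text
t 20.45 pos [ 504.2 -255.2  127.1] xdir -38.74deg zax [ 0.001  0.    -1.   ] F [-0.1 -0.8 -3.3] M [-0.01 -0.02  0.01] gap 10.6 q [-0.53  0.22  1.43  0.    1.49  1.71]
```

View pics/w14c.png

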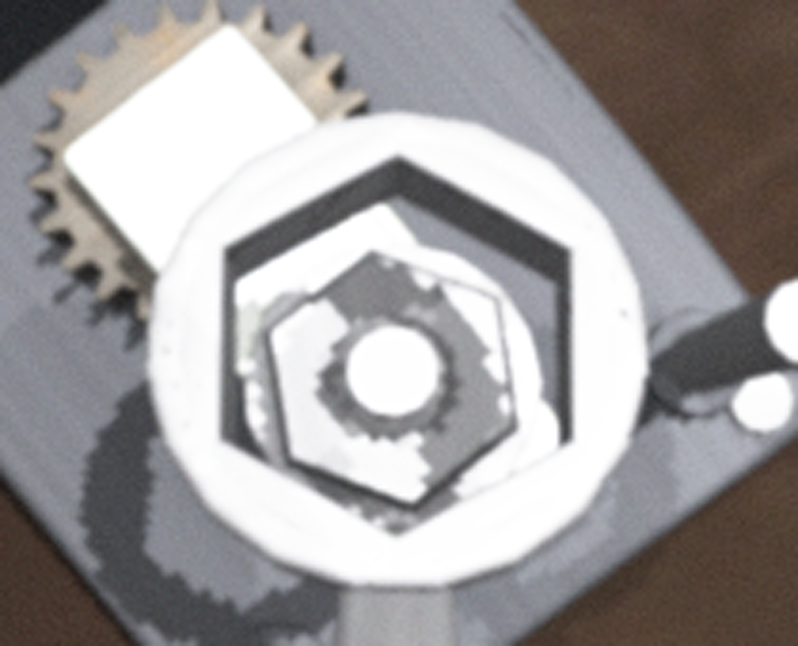

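Run:
```python
from fit import *
s=sense(); f=lambda u:(220+(u[0]+.5)/3.8-.5,(u[1]+.5)/3.8-.5)
N=[(375,252),(498,298),(517,416),(417,508),(288,458),(266,330)]
print(hexfit([px2w('wrist',f(u),61,s) for u in N]))
```

```text
(array([ 575.07298237, -312.37282429]), np.float64(-29.421433546266684), np.float64(33.27576699379932))
```

Run:
```python
from fit import *
i=cv2.imread('pics/w13.png')[:,:,::-1]
crop('w','pics/w13c.png',235,0,170,170,4.5,i)
```

```text
(no output)
```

View pics/w13c.png

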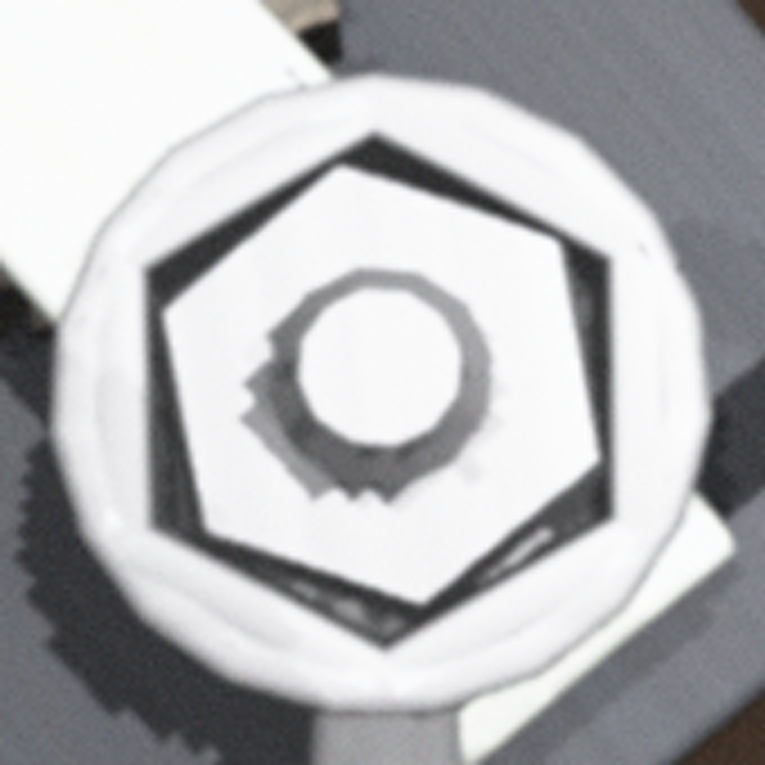

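Run:
```python
from fit import *
# pose at w13
s={'position':np.array([506.0,-253.1,56.4]),'tcp_rot':np.array([0.936,-0.352,0,0.001])/np.linalg.norm([0.936,-0.352,0,.001])}
f=lambda u:(235+(u[0]+.5)/4.5-.5,(u[1]+.5)/4.5-.5)
N=[(340,165),(560,240),(598,460),(425,605),(208,530),(163,312)]
Rg=[(373,132),(609,258),(612,518),(385,648),(150,525),(146,268)]
print(hexfit([px2w('wrist',f(u),61,s) for u in N]),hexfit([px2w('wrist',f(u),59,s) for u in Rg]))
```

```text
(array([ 575.75858776, -312.39633967]), np.float64(29.327485622681127), np.float64(32.5006226867698)) (array([ 575.7982714 , -312.05967741]), np.float64(19.870465499624473), np.float64(38.17031075433209))
```

Run:
```python
from fit import *
a=np.radians(-2.70); q=R.from_matrix(np.array([[np.cos(a),np.sin(a),0],[np.sin(a),-np.cos(a),0],[0,0,-1.]])).as_quat()
s={'position':np.array([484.7,-307.9,56.7]),'tcp_rot':q}
f=lambda u:(220+(u[0]+.5)/3.8-.5,(u[1]+.5)/3.8-.5)
N=[(372,140),(550,212),(572,402),(418,515),(238,442),(213,255)]
Rg=[(392,115),(588,228),(585,443),(395,548),(202,440),(200,222)]
print(hexfit([px2w('wrist',f(u),61,s) for u in N]),hexfit([px2w('wrist',f(u),59,s) for u in Rg]))
i=cv2.imread('pics/w12.png')[:,:,::-1]
crop('w','pics/w12c.png',235,0,170,170,4.5,i)
i=cv2.imread('pics/w8.png')[:,:,::-1]
crop('w','pics/w8c.png',235,0,170,170,4.5,i)
```

```text
(array([ 575.93791989, -312.20299406]), np.float64(4.428275705378273), np.float64(32.60154916706434)) (array([ 575.75178189, -312.18305598]), np.float64(-2.855702460048207), np.float64(37.83674525035128))
```

View pics/w12c.png

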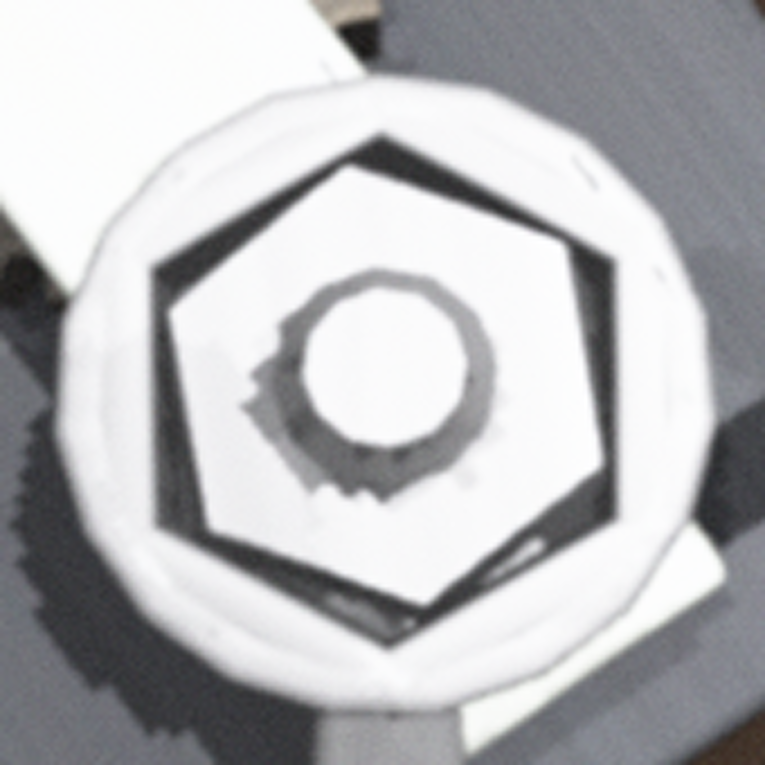

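View pics/w8c.png

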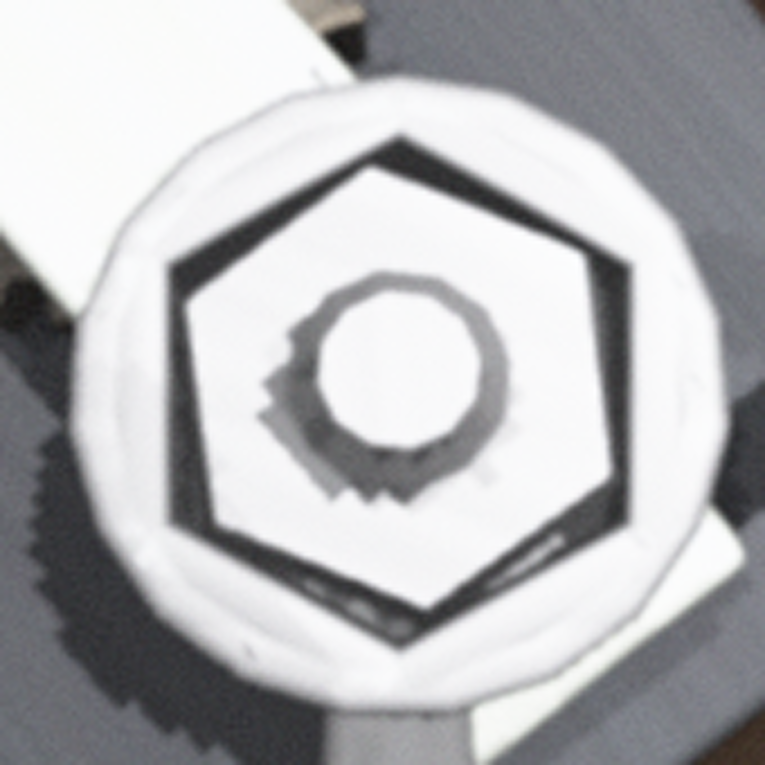

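Run:
```python
from fit import *
s=st();i=camera('wrist');crop('w','pics/w15c.png',282,58,80,80,9,i)
```

```text
t 20.50 pos [ 503.8 -255.1  126.1] xdir -38.74deg zax [-0.     0.001 -1.   ] F [ 0.5 -0.4 -4. ] M [ 0.    0.02 -0.03] gap 10.8 q [-0.53  0.22  1.43  0.    1.49  1.71]
```

View pics/w15c.png

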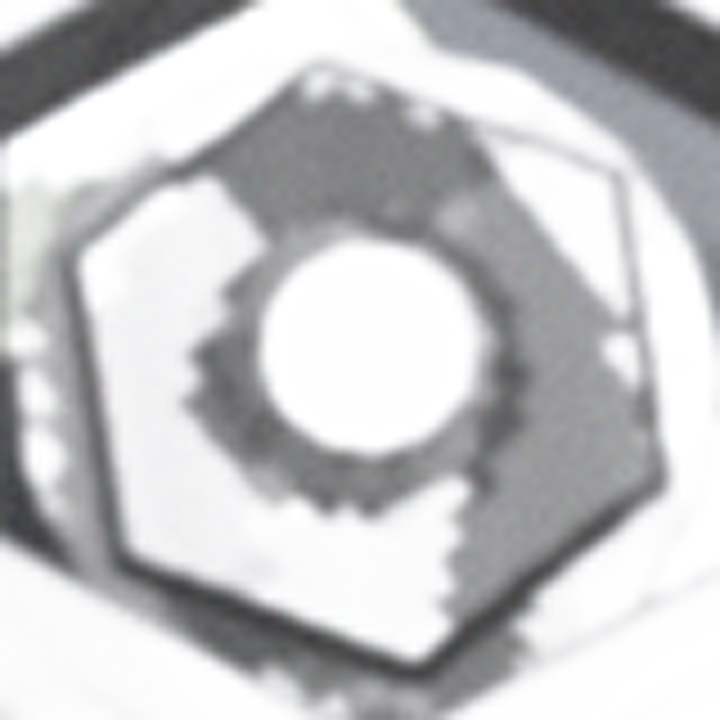

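Run:
```python
from fit import *
s=sense(); f=lambda u:(282+(u[0]+.5)/9-.5,58+(u[1]+.5)/9-.5)
N=[(318,62),(625,175),(664,482),(415,662),(122,552),(72,250)]
print(hexfit([px2w('wrist',f(u),61,s) for u in N]))
f=lambda u:(220+(u[0]+.5)/3.8-.5,(u[1]+.5)/3.8-.5)
Rg=[(398,157),(571,250),(571,440),(398,535),(222,438),(226,246)]
for z in (127,120,112,105):
  h=hexfit([px2w('wrist',f(u),z,s) for u in Rg]);print(z,h, h[0]-s['position'][:2],np.hypot(*(h[0]-s['position'][:2])))
```

```text
(array([ 575.21503834, -312.23387528]), np.float64(29.54278632683949), np.float64(33.22801221107313))
127 (array([ 573.37046496, -311.59221625]), np.float64(21.02350089082305), np.float64(33.63313709443631)) [ 69.91388987 -56.56840786] 89.93295705420361
120 (array([ 573.88596817, -312.04230455]), np.float64(21.023500890822945), np.float64(35.30644248890802)) [ 70.42939308 -57.01849616] 90.61682136418393
112 (array([ 574.47511469, -312.55669118]), np.float64(21.023500890823016), np.float64(37.218791511161385)) [ 71.01853961 -57.53288279] 91.39838931925473
105 (array([ 574.9906179 , -313.00677949]), np.float64(21.023500890823026), np.float64(38.89209690563309)) [ 71.53404282 -57.98297109] 92.08226875207143
```

play_rows(
  linear=[
    [0, 0, -0.4],
    [0, 0, -0.4],
    [-0.2, 0.3, 0],
    [-0.5, 0.75, 0],
    [-0.6, 0.9, 0],
    [-0.6, 0.9, 0],
    [-0.5, 0.75, 0],
    [-0.3, 0.45, 0],
    [0, 0, 0],
    [0, 0, 0],
    [0, 0, 0],
    [0, 0, 0],
    [0, 0, 0],
    [0, 0, 0],
    [0, 0, 0],
    [0, 0, 0],
    [0, 0, 0],
    [0, 0, 0],
    [0, 0, 0],
    [0, 0, 0],
  ],
  roll=[0, 0, 0, 0, 0, 0, 0, -0.4, -0.8, -1, -1, -1, -1, -1, -1, -1, -1, -1, -1, -1],
  fingers=[0, 0, 0, 0, 0, 0, 0, 0, 0, 0, 0, 0, 0, 0, 0, 0, 0, 0, 0, 0],
)

```text
time_s: 22.22
position: [387.4, -292.6, 146.8]
tcp_rot: [0.981, 0.195, 0.0, 0.0]
contact_force: [0.2, -0.0, -3.7]
finger_gap: 11.0
```

play_rows(
  linear=[
    [0, 0, 0],
    [0, 0, 0],
    [0, 0, 0],
    [0, 0, 0],
    [0, 0, 0],
    [0, 0, 0],
    [0, 0, 0.5],
    [0, 0, 0.5],
    [0, 0, 0.5],
    [0, 0, 0.5],
    [0, 0, 0.4],
    [0, 0, 0.2],
    [0, 0, 0],
    [0, 0, 0],
  ],
  roll=[-1, -1, -1, -1, -1, -1, -1, -1, -1, -1, -1, -1, -1, -0.7],
  fingers=[0, 0, 0, 0, 0, 0, 0, 0, 0, 0, 0, 0, 0, 0],
)

```text
time_s: 23.38
position: [387.2, -292.4, 81.3]
tcp_rot: [0.701, 0.713, -0.0, -0.0]
contact_force: [-0.2, -0.1, -3.5]
finger_gap: 11.0
```

Run:
```python
from h import *
s=st(); i=camera('wrist'); cv2.imwrite('pics/w16.png',i[:,:,::-1])
i=camera('scene'); crop('s','pics/s16.png',170,180,260,180,3,i)
```

```text
t 23.38 pos [ 387.2 -292.4   81.3] xdir 91.01deg zax [-0.  0. -1.] F [-0.2 -0.1 -3.5] M [-0.03 -0.04 -0.06] gap 11.0 q [-0.72  0.05  1.71 -0.    1.38 -0.74]
```

View pics/w16.png

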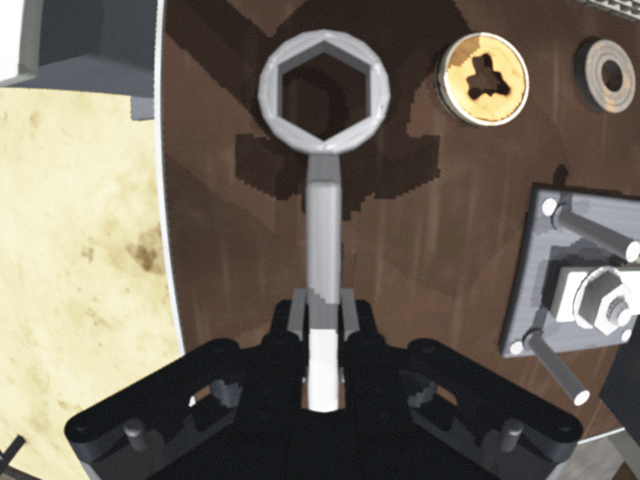

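View pics/s16.png

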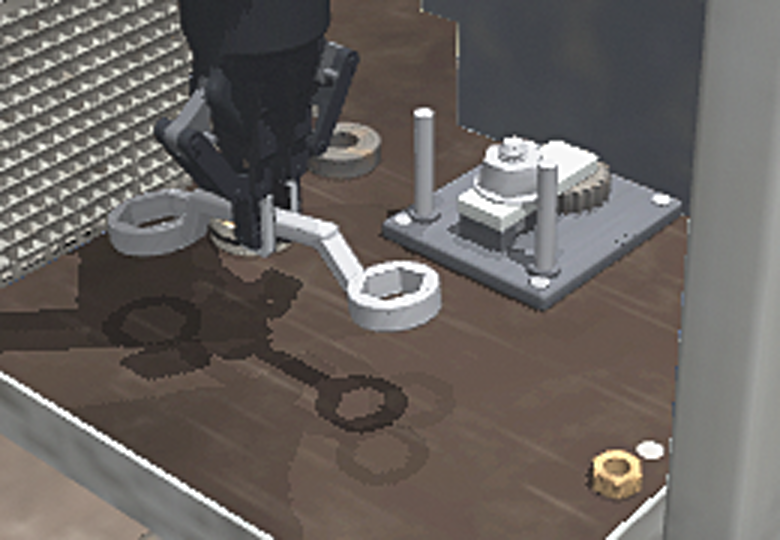

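play_rows(
  linear=[
    [0, 0, 0.3],
    [0, 0, 0.6],
    [0, 0, 0.5],
    [0, 0, 0.2],
    [0, 0, 0],
    [0, 0, 0.15],
    [0, 0, 0.15],
    [0, 0, 0.15],
    [0, 0, 0],
  ],
  roll=[0, 0, 0, 0, 0, 0, 0, 0, 0],
  fingers=[0, 0, 0, 0, 0, 0, 0, 0, 0],
  squeeze=25,
)

```text
time_s: 24.23
position: [388.2, -292.7, 30.4]
tcp_rot: [0.702, 0.712, 0.0, 0.0]
contact_force: [-1.2, -0.0, -0.4]
finger_gap: 10.7
```

Run:
```python
from h import *
s=st()
```

```text
t 24.23 pos [ 388.2 -292.7   30.4] xdir 90.75deg zax [ 0.001 -0.    -1.   ] F [-1.2 -0.  -0.4] M [ 0.28 -0.03  0.01] gap 10.7 q [-0.72  0.12  1.75  0.    1.27 -0.74]
```

Contact is gentle and the spanner is levelling. Continue.

play_rows(
  linear=[
    [0, 0, 0.12],
    [0, 0, 0.12],
    [0, 0, 0.12],
    [0, 0, 0.12],
    [0, 0, 0.08],
    [0, 0, 0.06],
    [0, 0, 0.04],
    [0, 0, 0],
  ],
  roll=[0, 0, 0, 0, 0, 0, 0, 0],
  fingers=[0, 0, 0, 0, 0, 0, 0, 0],
)

```text
time_s: 24.9
position: [388.5, -293.1, 16.6]
tcp_rot: [0.702, 0.712, -0.0, 0.001]
contact_force: [-8.3, 2.9, 23.8]
finger_gap: 10.6
```

Run:
```python
from h import *
s=st(); i=camera('scene'); crop('s','pics/s17.png',170,180,260,180,3,i)
```

```text
t 24.90 pos [ 388.5 -293.1   16.6] xdir 90.79deg zax [ 0.001 -0.001 -1.   ] F [-8.3  2.9 23.8] M [1.08 1.33 0.11] gap 10.6 q [-0.72  0.14  1.76 -0.    1.24 -0.74]
```

View pics/s17.png

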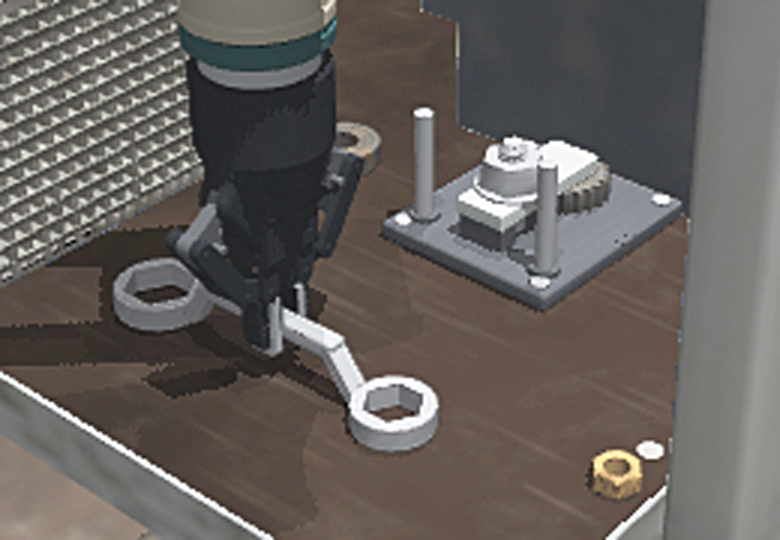

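play_rows(
  linear=[
    [0, 0, -0.06],
    [0, 0, -0.05],
    [0, 0, 0],
    [0, 0, 0],
    [0, 0, 0],
    [0, 0, 0],
    [0, 0, 0],
    [0, 0, 0],
  ],
  roll=[0, 0, 0, 0, 0, 0, 0, 0],
  fingers=[0, 0, 0, 0.3, 0.6, 0.6, 0.6, 0.6],
)

```text
time_s: 25.62
position: [387.7, -292.0, 16.1]
tcp_rot: [0.702, 0.712, 0.0, -0.001]
contact_force: [-0.3, -0.4, -0.2]
finger_gap: 51.2
```

Run:
```python
from h import *
s=st(); i=camera('wrist'); cv2.imwrite('pics/w18.png',i[:,:,::-1])
```

```text
t 25.62 pos [ 387.7 -292.    16.1] xdir 90.79deg zax [-0.001  0.001 -1.   ] F [-0.3 -0.4 -0.2] M [-0.01  0.01 -0.03] gap 51.2 q [-0.72  0.14  1.76  0.    1.25 -0.74]
```

View pics/w18.png

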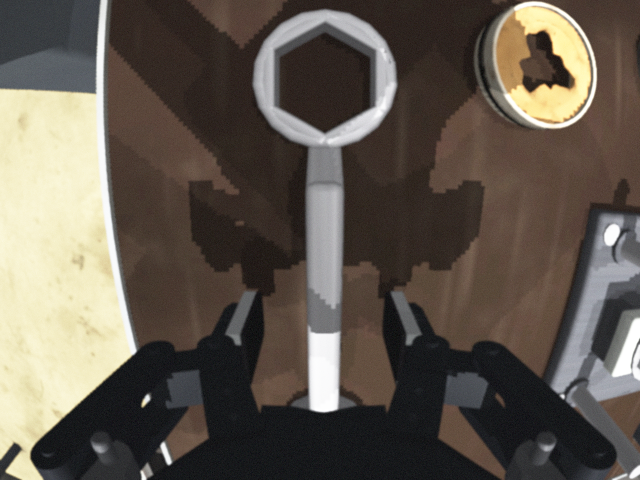

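Spanner is released and centred between the open fingers. Retract straight up.

play_rows(
  linear=[
    [0, 0, -0.3],
    [0, 0, -0.6],
    [0, 0, -1],
    [0, 0, -1],
    [0, 0, -1],
    [0, 0, -1],
    [0, 0, -1],
    [0, 0, -0.5],
    [0, 0, 0],
  ],
  roll=[0, 0, 0, 0, 0, 0, 0, 0, 0],
  fingers=[0.6, 0.6, 0.6, 0.8, 1, 1, 1, 1, 1],
)

```text
time_s: 26.42
position: [389.1, -293.3, 180.8]
tcp_rot: [0.702, 0.712, 0.0, 0.003]
contact_force: [0.7, -0.6, 0.6]
finger_gap: 85.5
```

Run:
```python
from fit import *
s=st(); i=camera('wrist'); cv2.imwrite('pics/w19.png',i[:,:,::-1])
crop('w','pics/w19n.png',480,190,120,120,6,i)
i=camera('scene'); crop('s','pics/s19.png',170,180,260,180,3,i)
```

```text
t 26.42 pos [ 389.1 -293.3  180.8] xdir 90.78deg zax [ 0.005 -0.005 -1.   ] F [ 0.7 -0.6  0.6] M [-0.04 -0.02  0.03] gap 85.5 q [-0.72 -0.04  1.59  0.    1.58 -0.74]
```

View pics/w19.png

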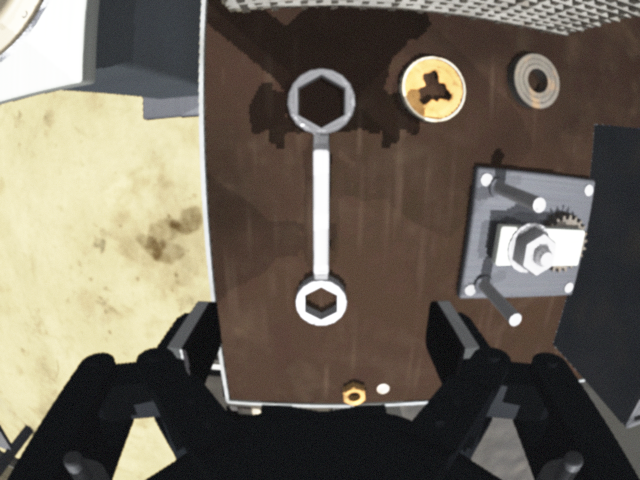

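View pics/s19.png

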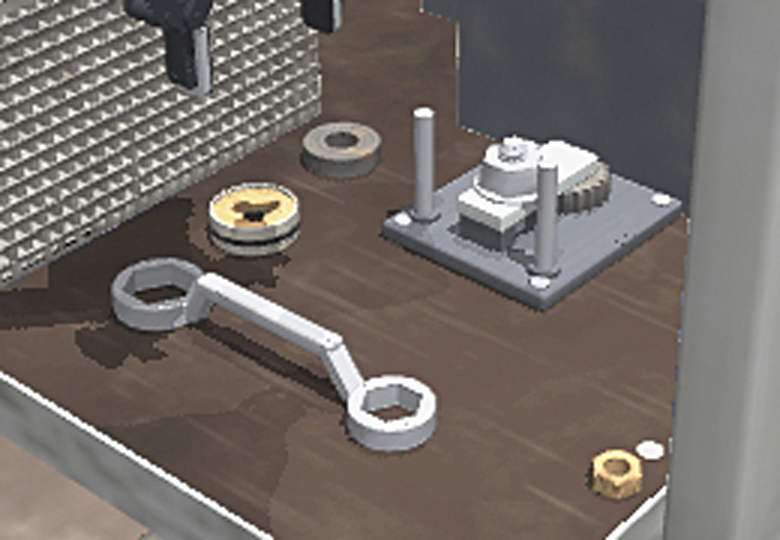

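```bash
python3 -c "
from h import *
print(finish_job())"
```

```text
the job is handed in; nothing more can be done
None
```

The nut is tightened and the spanner is back on the worktop in front of the fixture. I handed the job in after about 26.5 s of the 72 s.

**Tightening:** I seated the large ring fully on the nut twice and swung it clockwise twice. The nut turned about 60° the first time and about 57° the second, roughly 2.05 rad in all. It began to bear near the end of the second swing. I stopped when the torque about the stud, including the grip's couple, read 1.3 to 1.4 N m. An estimate from the angle turned gave about 1.4 to 1.5 N m. Both are inside the 1.2 to 1.7 N m band. The handle stopped about 41° off the fixture's -x direction, so it did not reach the 47° pillar limit.

**Laying down:** The last pictures show the spanner standing on both rings, about 100 mm clear of the fixture, with the gripper open and about 180 mm above the worktop. The loose parts look undisturbed.

**Checks that disagreed or went less smoothly:**
- **Tilt in the grip:** The ring caught slightly as I lifted it off the nut, and the spanner tilted about 12° in the fingers. I levelled it by pressing it gently onto the worktop, with about 24 N at most.
- **Nut angle after release:** The nut seemed to sit up to 1° back from its loaded angle. That is within the picture error, and I did not re-seat the ring to check it again.

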